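Pile the cassettes and crack the sealed box

TASK

Get the sealed box ready for loading: pick up the two steel instrument cassettes lying loose on the counter and pile them flat and squarely, edges flush, on the cassette already in the grey tray, keeping them level. Then pull the box's lid, which has a black grip near its front edge, free of its sticky seal and finish while still holding it with the gripper, its front edge raised about 4 cm, without throwing the lid wide open. Leave everything else on the counter where it is.

Things in the scene. Friction and masses are not known exactly. Their poses are not given: they have to be found in the camera images.
- cassette_a: loose flat closed steel instrument cassette, a rigid slab 120 (its x) x 56 (its y) x 20 mm high, 0.18 kg, slotted top; the same either way round and identical to the other two; starts flat on the counter, roughly across in front of the tray; origin at the centre of its underside, z up
- cassette_b: the second loose cassette, identical; starts flat on the counter to the right of the tray; origin at the centre of its underside
- cassette_base: the third cassette, identical and loose too, already lying in the grey tray: the foot of the pile; origin at the centre of its underside. The others go on it in either order, undersides 20 and 40 mm above its underside
- tray: shallow grey plastic tray fixed to the counter, 180 (x) x 120 (y) mm, rim 10 mm high, walls 4 mm, floor 4 mm thick; origin at the centre of its underside
- box: grey plastic box with black rubber seal, fixed to the counter, 200 (x) x 240 (y) mm, 104 mm high to the top of the seal; the lid (200 x 240 x 12 mm, 0.4 kg) covers it and turns about a horizontal axis along the box's y at its far edge, box x = +100, z = 104 mm; the front is the -x side; origin at the centre of its underside
- lid (a joint): opening angle of the box's aluminium lid (rad): 0 shut, growing as the front edge rises, range 0 to 1.2; 0.2 raises the front edge 40 mm. The sticky seal needs about 14 N at the grip, most at the very start, and lets go after some 8 mm; past 0.09 rad only the lid's weight (about 2.5 N at the grip) pulls it down, so it drops back onto the seal when let go
- lid_handle (a point): centre of the black upright grip on the lid, a block 44 mm long (box's x) x 18 mm thick (box's y) x 40 mm high, standing 165 mm in front of the hinge axis; the point is 20 mm above the lid's top and 20 mm below the grip's top, and moves with the lid. Pinched across its thickness it can swivel between vertical fingers as the lid rises
- tape_roll: bystander: white tape roll, 56 mm across, 24 mm high, in front of the box; origin at centre of underside
- flask: bystander: white bottle with orange cap, 52 mm across, 130 mm high, at the back; origin at centre of underside
- jar: bystander: clear jar with white cap, 60 mm across, 70 mm high, near the robot to the right; origin at centre of underside
- carton: bystander: small brown carton 55 x 100 x 50 mm, behind the tray; origin at centre of underside
- forceps: bystander: steel forceps 130 mm long, 8 mm high, in front of the box; origin at middle of underside
- cup: bystander: open steel cup 68 mm across, 50 mm high, right of the tray; origin at centre of underside
Things that resemble listed ones, but are neither listed nor needed, are in the scene too. What is shaped like the cassette_a but blue is not meant.

How it is judged:
By the outcome, as a careful person would: the job done as asked, in the order asked, and still so for the second after the job is handed in, while the arm keeps its last pose, push and grip.
It also fails if it takes over 61 s, if anything falls off the work surface, if the arm or the gripper's body presses on something with over 40 N, if the wrist force passes 120 N, or if a joint passes its speed limit or range.

ROBOT

A 6-joint arm with a two-finger parallel gripper is mounted at the origin on the work surface. World frame = base frame: x ahead of the robot, y to its left, z up, the work surface at z = 0. Lengths are in m, angles in rad, forces in N, time in s.
With the tool pointing down it reaches from about 0.375 to 0.975 m from the base axis. Payload 3.8 kg.
Tool frame: the origin (TCP) lies on the mounting face of the last link; the fingertips stand 173 mm ahead of it and the grasp point (between the pads) lies 155 mm ahead of it; z points along the fingers, y is the direction in which the jaws open and shut (so a half turn about z gives the same grasp; the last joint's range is limited). The gripper opens to 85 mm and grips with 20 to 120 N. Pads are 22 mm wide; open, the fingers measure 114 mm over their backs; the gripper's body (76 mm by 85 mm) begins 54 mm behind the grasp point. The pads swing forward as they close: fully open they stand 13 mm farther back than shut.
Start: joints at [1.195, 0.264, 1.604, -0, 1.274, -0.037], TCP at [0.224, 0.637, 0.405] pointing down, gripper open.
Joint ranges: [-2.63, 2.63], [-0.94, 2.18], [0.31, 2.57], [-1.31, 4.45], [0, 2.66], [-2.55, 2.55]. Speed limits (rad/s): [2.57, 2.57, 3.14, 3.14, 3.14, 3.14].

INTERFACE

Orientations are given as a rotation vector (axis times angle).
In Python, from workcell import bot, imaging, order gives the robot as it stands. The module is installed in compiled form; this text tells all that it offers.
- The arm moves only by the shell command python3 -m creep 'ROWS' [OPENING] [FORCE]. ROWS is JSON, a list of rows, each an object with "slide": the shift along the tool's x, y, z each as a share of 25 mm, from -1 to 1, a list of three; "angular": the turn, a rotation vector about the tool's x, y, z each as a share of 4 degrees, from -1 to 1, a list of three. A call has 1 to 5 rows; each row shifts and turns the commanded pose from where the row before left it, along the tool's axes as they then stand; what a row does not reach is not made up. A row lasts 1/12 s, in which the tool goes at most 41.7 mm and 7.16 degrees, less where a joint would pass 70% of its speed; a pose out of reach is approached as far as the arm can. A call with a number of a shift or a turn outside -1 to 1 is refused whole. A call with a gripper value outside its range is refused whole. OPENING is the closure, from -1 (fully open) to 1 (shut), set as the call begins (- or left out, the last holds). The fingers move at their own pace and stop on an object; FORCE is the grip in N (left out, the last holds). Time passes only in rows, so rows that do not move let the fingers close. It gives the time, the measured TCP pose, the force and the opening at its end, in the units of the state.
- bot.read_state(): the state, without advancing time (a new reading comes with each control period).
- imaging.read_camera(name): name is "side" or "top"; returns (picture, depth): 480x640x3 uint8, red, green, blue; 480x640 float32, m along the optical axis (not along the pixel's ray), 0 where there is no reading.
- imaging.camera_model(name): a dict with "fovy" (degrees; the focal length in pixels is half the picture's height over the tangent of half this angle, whatever the lens; pixels are square), "cx", "cy" (the principal point, pixels), "k1" (the pictures are not rectified: a ray, as slopes to the right and down, at radius r is drawn at 1 + k1 r^2 times it, then the intrinsics apply), "camera_from_world" (4x4, takes a point from world to camera coordinates). Camera axes: x right, y down, z forward; pixel columns grow to the right and rows downward; lengths in m; the calibration is good to about 2 mm. A picture is of the moment at which its call begins. camera_model takes no time and is no camera call.
- order.finish_job(): hands the job in, once; it reports no verdict.
The state is a dict: "time": time; "q": joint angles; "joint_vel": joint speeds; "joint_torque": joint torques, N m; "tool_pos": TCP position; "tcp_rot": TCP orientation; "wrist_force": force on the tool from outside, world axes, zero at the start; "torque": the same for the moment, N m; "width": opening from 0.0 (shut) to 1.0 (fully open).
Only numpy, scipy, OpenCV 4.12 (cv2) and the standard library are available. Lean on these libraries where they do the work, as an engineer would, in place of code of your own. Each camera call takes 0.05 s, during which the arm holds its last target.

## Working session

There is one attempt and no reset: what is moved stays moved. The work goes in short steps, Python scripts to look and compute and a shell command to move; the robot and the scene stay as the last step left them, time stands still between calls to the robot, and variables do not carry over. Pictures are saved under pics/ and viewed, and the job is handed in when it is done.

```bash
mkdir -p pics; ls; python3 - <<'E'
from workcell import bot, imaging
import cv2,numpy as np
print(bot.read_state())
for n in("top","side"):
    p,d=imaging.read_camera(n); cv2.imwrite(f"pics/{n}0.png",p[:,:,::-1]); np.save(f"{n}0.npy",d); np.save(f"{n}0p.npy",p)
    print(imaging.camera_model(n))
E
```

```text
pics
{'time': 0.0, 'q': array([ 1.19510226e+00,  2.64713003e-01,  1.60537626e+00, -1.67121108e-05,
        1.27370753e+00, -3.69338565e-02]), 'joint_vel': array([-6.70064805e-04, -1.60768247e-05,  7.01895127e-04, -1.46960303e-04,
       -1.64249590e-03, -1.88300159e-05]), 'joint_torque': array([-6.46980443e-04, -5.15110230e+01, -3.67311752e+01, -3.19589144e-04,
        1.28981363e-02, -1.47574855e-05]), 'tool_pos': array([0.22421135, 0.6363012 , 0.40338745]), 'tcp_rot': array([-0.52950115, -3.09620459,  0.00339349]), 'wrist_force': array([ 0.41357196, -0.03660981,  0.41343013]), 'torque': array([ 0.03696629, -0.03343096,  0.05552304]), 'width': 0.9981482757144261}
{'fovy': 51.98388355673607, 'cx': 314.1975085118115, 'cy': 245.30593185844742, 'k1': 0.015400240600477481, 'camera_from_world': array([[ 0.02207828, -0.99971082,  0.00953001, -0.06914674],
       [-0.98703853, -0.02331204, -0.15878124,  0.53535727],
       [ 0.15895749, -0.00590087, -0.98726779,  1.1636791 ],
       [ 0.        ,  0.        ,  0.        ,  1.        ]])}
{'fovy': 54.17101808407609, 'cx': 316.11333595825596, 'cy': 243.36316190190163, 'k1': -0.0646883441348936, 'camera_from_world': array([[ 7.15952253e-01, -6.98149232e-01, -1.46052029e-04,
        -4.39455401e-01],
       [-4.65784734e-01, -4.77506534e-01, -7.45004759e-01,
         2.93230985e-01],
       [ 5.20054760e-01,  5.33455865e-01, -6.67059133e-01,
         9.52086003e-01],
       [ 0.00000000e+00,  0.00000000e+00,  0.00000000e+00,
         1.00000000e+00]])}
```

View pics/top0.png

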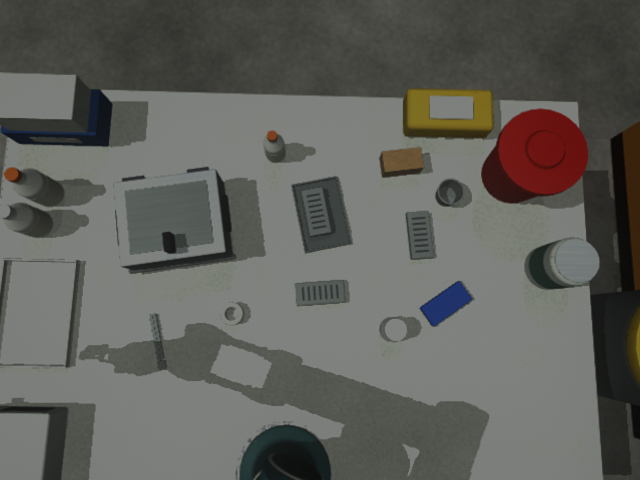

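View pics/side0.png

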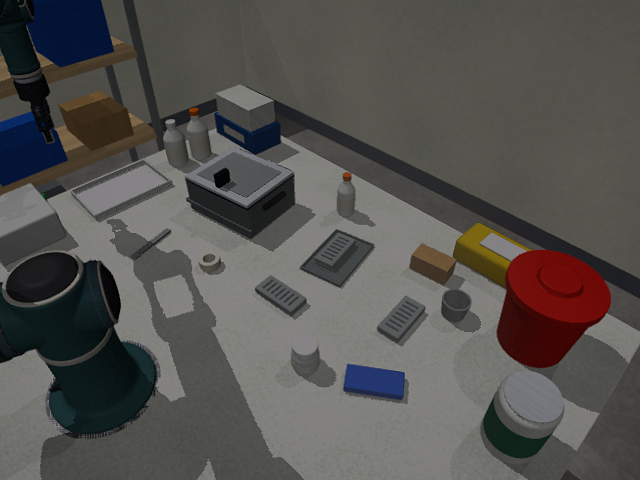

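Candidates for loose cassettes in the top view are the grey slotted slabs at (321,292), in front of the tray (a), and (420,234), right of it (b). The blue slab at (446,303) is excluded by colour, and the base is in the tray at (316,212). The black grip is on the lid at (169,242). I'll confirm in a crop and measure.

```bash
cat > h.py <<'E'
import numpy as np, cv2
from workcell import bot, imaging
def cam(n):
    m=imaging.camera_model(n); f=240/np.tan(np.radians(m['fovy'])/2)
    return f,m['cx'],m['cy'],m['k1'],np.array(m['camera_from_world'])
def slopes(n,uv):
    f,cx,cy,k,T=cam(n); uv=np.atleast_2d(uv).astype(float)
    d=(uv-[cx,cy])/f; s=d.copy()
    for _ in range(10): s=d/(1+k*(s**2).sum(1,keepdims=True))
    return s
def plane(n,uv,z):
    T=cam(n)[4]; s=slopes(n,uv); R=T[:3,:3]; c=-R.T@T[:3,3]
    r=np.c_[s,np.ones(len(s))]@R
    return c+r*((z-c[2])/r[:,2])[:,None]
def pts(n,d):
    T=cam(n)[4]; v,u=np.mgrid[0:480,0:640]; s=slopes(n,np.c_[u.ravel(),v.ravel()])
    P=np.c_[s,np.ones(len(s))]*d.reshape(-1,1); return ((P-T[:3,3])@T[:3,:3]).reshape(480,640,3)
def proj(n,X):
    f,cx,cy,k,T=cam(n); P=np.atleast_2d(X)@T[:3,:3].T+T[:3,3]; s=P[:,:2]/P[:,2:]
    return s*(1+k*(s**2).sum(1,keepdims=True))*f+[cx,cy]
E
python3 - <<'E'
from h import *
for n in("top","side"):
    p=np.load(n+"0p.npy");d=np.load(n+"0.npy");W=pts(n,d)
    np.set_printoptions(precision=4,suppress=True)
    cs={"top":dict(a=(321,292),b=(420,234),base=(316,212)),"side":dict(a=(281,294),b=(402,318),base=(338,247))}[n]
    for k,(u,v) in cs.items():
        z0=.024 if k=="base" else .02
        sub=W[v-2:v+3,u-2:u+3].reshape(-1,3);print(n,k,np.median(sub,0),sub[:,2].std())
        Z=W[:,:,2]; m=((abs(Z-z0)<(.006))&(d>0)).astype(np.uint8)
        m=cv2.morphologyEx(m,cv2.MORPH_CLOSE,np.ones((7,7)))
        nl,L=cv2.connectedComponents(m); l=L[v,u]
        c=cv2.findContours((L==l).astype(np.uint8),0,1)[0][0][:,0]
        X=plane(n,c,z0); r=cv2.minAreaRect((X[:,:2]*1000).astype(np.float32)); print("   rect",r)
t=np.load("top0p.npy")[150:330,280:480]; cv2.imwrite("pics/crop0.png",cv2.convertScaleAbs(cv2.resize(t,(800,600),interpolation=2)[:,:,::-1],alpha=1.6))
t=np.load("top0p.npy")[150:330,90:290]; cv2.imwrite("pics/crop1.png",cv2.convertScaleAbs(cv2.resize(t,(660,594),interpolation=2)[:,:,::-1],alpha=1.6))
E
```

```text
top a [ 0.4246 -0.0764  0.0207] 0.0027750212235761046
   rect ((423.2615661621094, -73.94379425048828), (56.10663604736328, 119.66332244873047), 5.479682922363281)
top b [ 0.5753 -0.3221  0.0198] 0.0025046884153135996
   rect ((573.8999633789062, -321.0024719238281), (119.83656311035156, 57.02413558959961), 6.024190902709961)
top base [ 0.6248 -0.0596  0.0241] 0.002394819991708054
   rect ((626.6095581054688, -59.76364517211914), (120.697021484375, 56.03937911987305), 12.368659019470215)
side a [ 0.4206 -0.0783  0.0199] 0.0014972434896577084
   rect ((420.11614990234375, -76.57069396972656), (59.034584045410156, 122.88427734375), 5.6365275382995605)
side b [ 0.5693 -0.3258  0.0193] 0.0013000293523916086
   rect ((569.9451293945312, -322.2121887207031), (122.94522857666016, 57.29658508300781), 4.62757682800293)
side base [ 0.634  -0.0616  0.0235] 0.0014399096788417626
   rect ((623.4517822265625, -62.384246826171875), (124.2928466796875, 58.24830627441406), 13.46120834350586)
```

View pics/crop0.png

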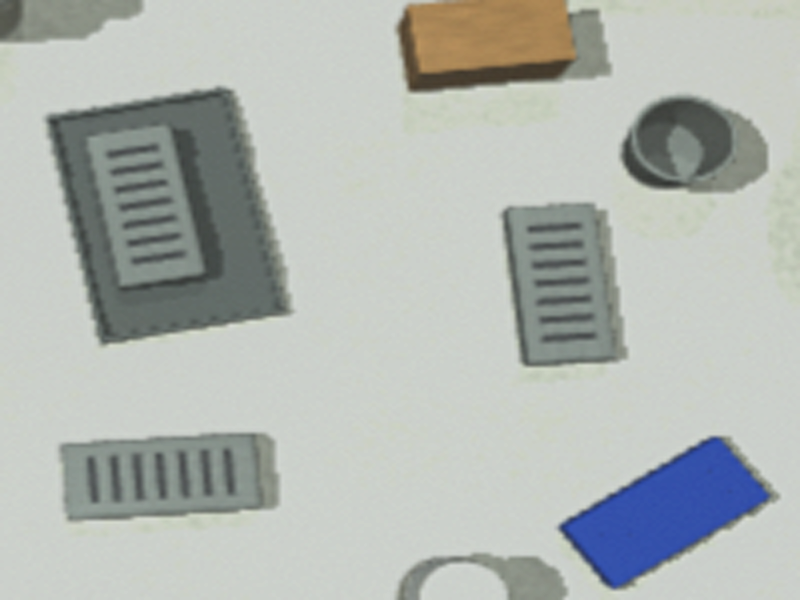

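View pics/crop1.png

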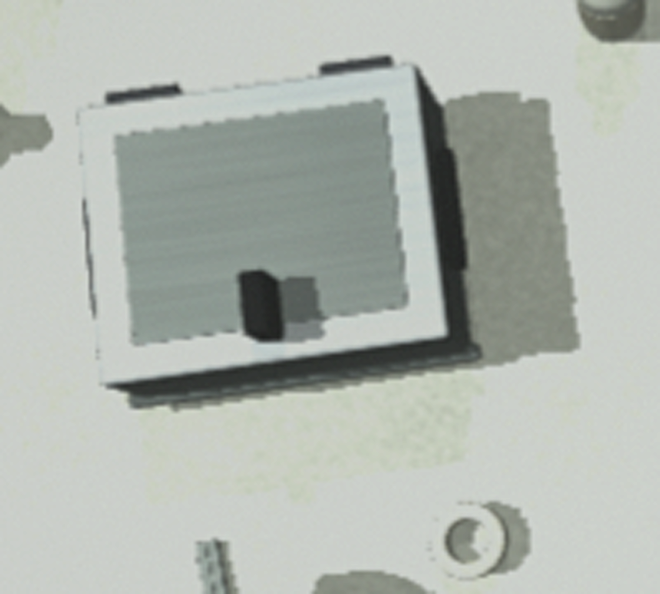

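```bash
cat >> h.py <<'E'
np.set_printoptions(precision=2,suppress=True)
from scipy.spatial.transform import Rotation as Ro
def meas(n,d,uv,z0,tol=.006,zt=.02):
    W=pts(n,d); m=((abs(W[:,:,2]-z0)<tol)&(d>0)).astype(np.uint8)
    m=cv2.morphologyEx(m,cv2.MORPH_CLOSE,np.ones((5,5)))
    L=cv2.connectedComponents(m)[1]; v,u=np.nonzero(L==L[uv[1],uv[0]])
    X=plane(n,np.c_[u,v],z0)[:,:2]*1000; c=X.mean(0); w,V=np.linalg.eigh(np.cov(X.T))
    a=np.degrees(np.arctan2(V[1,1],V[0,1]))
    return c,(a+90)%180-90,np.sqrt(12*w)
def yaw():
    s=bot.read_state(); y=Ro.from_rotvec(s['tcp_rot']).as_matrix()[:,1]; return np.degrees(np.arctan2(y[1],y[0]))
def plan(*way):
    """way: (x,y,z[,yaw]) TCP targets in mm; prints rows"""
    s=bot.read_state(); p=s['tool_pos']*1000; R=Ro.from_rotvec(s['tcp_rot']).as_matrix(); out=[]
    for w in way:
        y0=np.degrees(np.arctan2(R[1,1],R[0,1])); yt=w[3] if len(w)>3 else y0
        A=np.radians(yt); y=np.array([np.cos(A),np.sin(A),0]); z=np.array([0,0,-1.]); Rt=np.c_[np.cross(y,z),y,z]
        rv=Ro.from_matrix(Rt@R.T).as_rotvec(degrees=True); d=np.array(w[:3])-p
        n=max(1,int(np.ceil(max(np.linalg.norm(d)/24.9,np.abs(rv).max()/3.95)-.02)))
        for i in range(n):
            out.append('{"slide":[%s],"angular":[%s]}'%(",".join("%.2f"%k for k in R.T@d/n/25),",".join("%.2f"%k for k in R.T@rv/n/4)))
            R=Ro.from_rotvec(rv/n,degrees=True).as_matrix()@R
        p=np.array(w[:3])
    for i in range(0,len(out),5): print("["+",".join(out[i:i+5])+"]")
def st():
    s=bot.read_state(); print("t %.2f"%s['time'],s['tool_pos']*1000,"yaw %.2f"%yaw(),"tilt",Ro.from_rotvec(s['tcp_rot']).as_matrix()[:2,2]*57.3,"F",s['wrist_force'],"w %.1f"%(s['width']*85))
E
python3 - <<'E'
from h import *
cs={"top":dict(a=(321,292),b=(420,234),base=(316,212)),"side":dict(a=(281,294),b=(402,318),base=(338,247))}
for n in cs:
    d=np.load(n+"0.npy")
    for k,uv in cs[n].items(): print(n,k,*meas(n,d,uv,.024 if k=="base" else .02))
for n in cs:
    p=np.load(n+"0p.npy");d=np.load(n+"0.npy");W=pts(n,d)
    b=(p.max(2)<60)&(W[:,:,2]>.148)&(W[:,:,2]<.165)&(W[:,:,0]<.7)&(abs(W[:,:,1]-.25)<.15)&(W[:,:,0]>.4)
    X=W[b]*1000; print(n,len(X),X.mean(0),np.percentile(X,[2,98],axis=0)); print(cv2.minAreaRect(X[:,:2].astype(np.float32)))
    l=(W[:,:,2]>.108)&(W[:,:,2]<.124)&(W[:,:,0]>.4)&(W[:,:,0]<.8)&(abs(W[:,:,1]-.28)<.2)
    print("lid",np.median(W[l][:,2]),cv2.minAreaRect((W[l][:,:2]*1000).astype(np.float32)))
st(); plan((424,-74,300,5.5))
E
```

```text
top a [423.18 -73.96] -84.32122111634698 [ 56.07 119.64]
top b [ 573.4  -321.15] 5.709974514340416 [ 56.93 119.9 ]
top base [626.29 -59.87] 12.075858796401235 [ 55.95 120.74]
side a [420.36 -77.81] -84.39635646794599 [ 58.06 122.02]
side b [ 568.97 -322.63] 5.250370400446343 [ 56.43 120.74]
side base [622.13 -62.75] 13.199377217580974 [ 57.47 123.07]
top 180 [519.64 268.78 156.32] [[498.68 258.91 148.9 ]
 [540.67 280.08 160.44]]
((519.8294677734375, 269.60833740234375), (44.451908111572266, 19.175249099731445), 10.62874984741211)
lid 0.11804537210818604 ((588.4772338867188, 282.39404296875), (210.32284545898438, 242.77078247070312), 9.578980445861816)
side 89 [516.57 267.99 154.46] [[497.15 259.83 148.64]
 [537.84 279.82 159.1 ]]
((519.7448120117188, 270.33026123046875), (47.465999603271484, 18.15081787109375), 6.063576698303223)
lid 0.11718971491866347 ((586.4352416992188, 283.5655212402344), (213.96035766601562, 247.46620178222656), 9.24361801147461)
t 0.10 [224.21 636.34 403.47] yaw 70.59 tilt [-0.04 -0.11] F [ 0.66 -0.06 -0.13] w 84.8
[{"slide":[-0.57,-0.80,0.14],"angular":[-0.00
[... 972 characters left out ...]
.00,0.00,0.54]},{"slide":[-0.95,-0.27,0.14],"angular":[-0.00,0.00,0.54]},{"slide":[-0.96,-0.23,0.14],"angular":[-0.00,0.00,0.54]}]
[{"slide":[-0.96,-0.20,0.14],"angular":[-0.00,0.00,0.54]},{"slide":[-0.97,-0.16,0.14],"angular":[-0.00,0.00,0.54]},{"slide":[-0.98,-0.12,0.14],"angular":[-0.00,0.00,0.54]},{"slide":[-0.98,-0.09,0.14],"angular":[-0.00,0.00,0.54]},{"slide":[-0.98,-0.05,0.14],"angular":[-0.00,0.00,0.54]}]
[{"slide":[-0.98,-0.01,0.14],"angular":[-0.00,0.00,0.54]},{"slide":[-0.98,0.03,0.14],"angular":[-0.00,0.00,0.54]},{"slide":[-0.98,0.06,0.14],"angular":[-0.00,0.00,0.54]},{"slide":[-0.98,0.10,0.14],"angular":[-0.00,0.00,0.54]},{"slide":[-0.97,0.14,0.14],"angular":[-0.00,0.00,0.54]}]
```

```bash

python3 -m creep '[{"slide":[-0.57,-0.80,0.1],"angular":[0,0,0.54]},{"slide":[-0.60,-0.78,0.1],"angular":[0,0,0.54]},{"slide":[-0.63,-0.76,0.1],"angular":[0,0,0.54]},{"slide":[-0.65,-0.74,0.1],"angular":[0,0,0.54]},{"slide":[-0.68,-0.71,0.1],"angular":[0,0,0.54]}]' -1 30
python3 -m creep '[{"slide":[-0.71,-0.68,0.1],"angular":[0,0,0.54]},{"slide":[-0.73,-0.66,0.1],"angular":[0,0,0.54]},{"slide":[-0.76,-0.63,0.1],"angular":[0,0,0.54]},{"slide":[-0.78,-0.60,0.1],"angular":[0,0,0.54]},{"slide":[-0.80,-0.57,0.1],"angular":[0,0,0.54]}]'
python3 -c "
from h import *
st(); plan((422.5,-75,260,5.6))"
```

```text
time: 0.52
tool_pos: [0.2579, 0.517, 0.3913]
tcp_rot: [-0.821, -3.032, 0.002]
wrist_force: [-0.1, -0.4, 0.5]
width: 1.003
time: 0.93
tool_pos: [0.2912, 0.3985, 0.379]
tcp_rot: [-1.103, -2.941, 0.001]
wrist_force: [0.3, -0.6, -0.4]
width: 0.999
t 0.93 [291.23 398.49 379.04] yaw 48.90 tilt [-0.03 -0.04] F [ 0.27 -0.58 -0.37] w 84.9
[{"slide":[-0.78,-0.52,0.23],"angular":[-0.00,0.00,0.52]},{"slide":[-0.80,-0.49,0.23],"angular":[-0.00,0.00,0.52]},{"slide":[-0.82,-0.46,0.23],"angular":[-0.00,0.00,0.52]},{"slide":[-0.83,-0.43,0.23],"angular":[-0.00,0.00,0.52]},{"slide":[-0.85,-0.40,0.23],"angular":[-0.00,0.00,0.52]}]
[{"slide":[-0.86,-0.37,0.23],"angular":[-0.00,0.00,0.52]},{"slide":[-0.87,-0.34,0.23],"angular":[-0.00,0.00,0.52]},{"slide":[-0.89,-0.30,0.23],"angular":[-0.00,0.00,0.52]},{"slide":[-0.90,-0.27,0.23],"angular":[-0.00,0.00,0.52]},{"slide":[-0.90,-0.24,0.23],"angular":[-0.00,0.00,0.52]}]
[{"slide":[-0.91,-0.21,0.23],"angular":[-0.00,0.00,0.52]},{"slide":[-0.92,-0.17,0.23],"angular":[-0.00,0.00,0.52]},{"slide":[-0.93,-0.14,0.23],"angular":[-0.00,0.00,0.52]},{"slide":[-0.93,-0.11,0.23],"angular":[-0.00,0.00,0.52]},{"slide":[-0.93,-0.07,0.23],"angular":[-0.00,0.00,0.52]}]
[{"slide":[-0.94,-0.04,0.23],"angular":[-0.00,0.00,0.52]},{"slide":[-0.94,-0.01,0.23],"angular":[-0.00,0.00,0.52]},{"slide":[-0.94,0.03,0.23],"angular":[-0.00,0.00,0.52]},{"slide":[-0.93,0.06,0.23],"angular":[-0.00,0.00,0.52]},{"slide":[-0.93,0.09,0.23],"angular":[-0.00,0.00,0.52]}]
[{"slide":[-0.93,0.13,0.23],"angular":[-0.00,0.00,0.52]}]
```

```bash

python3 -m creep '[{"slide":[-0.78,-0.52,0.23],"angular":[0,0,0.52]},{"slide":[-0.80,-0.49,0.23],"angular":[0,0,0.52]},{"slide":[-0.82,-0.46,0.23],"angular":[0,0,0.52]},{"slide":[-0.83,-0.43,0.23],"angular":[0,0,0.52]},{"slide":[-0.85,-0.40,0.23],"angular":[0,0,0.52]}]'
python3 -m creep '[{"slide":[-0.86,-0.37,0.23],"angular":[0,0,0.52]},{"slide":[-0.87,-0.34,0.23],"angular":[0,0,0.52]},{"slide":[-0.89,-0.30,0.23],"angular":[0,0,0.52]},{"slide":[-0.90,-0.27,0.23],"angular":[0,0,0.52]},{"slide":[-0.90,-0.24,0.23],"angular":[0,0,0.52]}]'
python3 -m creep '[{"slide":[-0.91,-0.21,0.23],"angular":[0,0,0.52]},{"slide":[-0.92,-0.17,0.23],"angular":[0,0,0.52]},{"slide":[-0.93,-0.14,0.23],"angular":[0,0,0.52]},{"slide":[-0.93,-0.11,0.23],"angular":[0,0,0.52]},{"slide":[-0.93,-0.07,0.23],"angular":[0,0,0.52]}]'
python3 -m creep '[{"slide":[-0.94,-0.04,0.23],"angular":[0,0,0.52]},{"slide":[-0.94,-0.01,0.23],"angular":[0,0,0.52]},{"slide":[-0.94,0.03,0.23],"angular":[0,0,0.52]},{"slide":[-0.93,0.06,0.23],"angular":[0,0,0.52]},{"slide":[-0.93,0.09,0.23],"angular":[0,0,0.52]}]'
python3 -c "
from h import *
st(); plan((422.5,-75,171,5.6))"
```

```text
time: 1.35
tool_pos: [0.3223, 0.2856, 0.3503]
tcp_rot: [-1.365, -2.829, 0.001]
wrist_force: [-0.3, -0.8, 0.3]
width: 1.003
time: 1.77
tool_pos: [0.3534, 0.1728, 0.3216]
tcp_rot: [-1.616, -2.694, 0.001]
wrist_force: [0.1, -0.9, 0.5]
width: 1.0
time: 2.18
tool_pos: [0.3845, 0.0601, 0.2929]
tcp_rot: [-1.853, -2.536, 0.0]
wrist_force: [0.6, 0.8, 0.2]
width: 1.001
time: 2.6
tool_pos: [0.4153, -0.053, 0.2642]
tcp_rot: [-2.076, -2.358, 0.0]
wrist_force: [-0.5, 0.9, 0.1]
width: 1.0
t 2.60 [415.33 -52.96 264.15] yaw 7.27 tilt [-0.02  0.01] F [-0.54  0.9   0.06] w 85.0
[{"slide":[-0.23,0.04,0.93],"angular":[-0.00,-0.00,0.10]},{"slide":[-0.23,0.05,0.93],"angular":[-0.00,-0.00,0.10]},{"slide":[-0.23,0.05,0.93],"angular":[-0.00,-0.00,0.10]},{"slide":[-0.23,0.05,0.93],"angular":[-0.00,-0.00,0.10]}]
```

```bash

python3 -m creep '[{"slide":[-0.46,0.09,0.6],"angular":[0,0,0.2]},{"slide":[-0.46,0.09,0.8],"angular":[0,0,0.2]},{"slide":[0,0,0.9],"angular":[0,0,0]},{"slide":[0,0,0.8],"angular":[0,0,0]},{"slide":[0,0,0],"angular":[0,0,0]}]'
python3 - <<'E'
from h import *
st()
p,d=imaging.read_camera("side"); cv2.imwrite("pics/s1.png",cv2.convertScaleAbs(cv2.resize(p[190:370,170:410],(800,600),interpolation=2)[:,:,::-1],alpha=1.6))
plan((422.5,-75,171,5.6))
E
```

```text
time: 3.02
tool_pos: [0.4201, -0.0738, 0.1834]
tcp_rot: [-2.102, -2.324, 0.006]
wrist_force: [-1.0, 0.6, -1.1]
width: 0.998
t 3.02 [420.08 -73.81 183.38] yaw 5.74 tilt [-0.47  0.11] F [-1.    0.55 -1.09] w 84.8
[{"slide":[-0.05,0.06,0.56],"angular":[-0.09,-0.03,0.04]}]
```

View pics/s1.png

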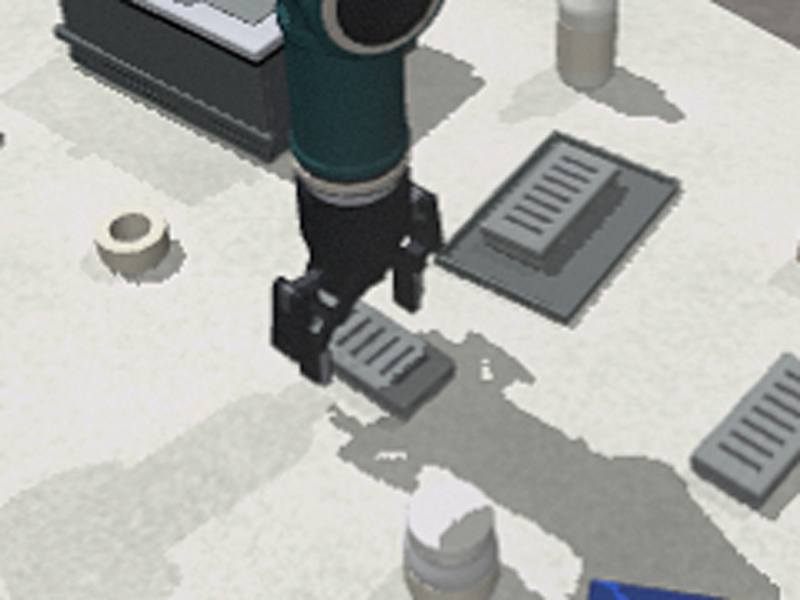

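The fingers straddle cassette_a, with the near finger at crop (315,350) and the far one at (410,280). I'll go down and close.

```bash

python3 -m creep '[{"slide":[-0.05,0.08,0.25],"angular":[0,0,0.03]},{"slide":[0,0,0.25],"angular":[0,0,0]},{"slide":[0,0,0],"angular":[0,0,0]}]'
python3 -c "
from h import *
st()"
```

```text
time: 3.32
tool_pos: [0.4252, -0.0751, 0.1747]
tcp_rot: [2.108, 2.329, 0.0]
wrist_force: [-0.6, 0.3, -0.7]
width: 0.999
t 3.32 [425.16 -75.06 174.72] yaw 5.69 tilt [ 0.03 -0.01] F [-0.63  0.32 -0.65] w 84.9
```

```bash

python3 -m creep '[{"slide":[0,-0.1,0.15],"angular":[0,0,0]},{"slide":[0,0,0],"angular":[0,0,0]}]'
python3 -m creep '[{"slide":[0,0,0],"angular":[0,0,0]},{"slide":[0,0,0],"angular":[0,0,0]},{"slide":[0,0,0],"angular":[0,0,0]},{"slide":[0,0,0],"angular":[0,0,0]}]' 1 40
python3 -c "
from h import *
st()"
```

```text
time: 3.48
tool_pos: [0.4221, -0.0752, 0.1709]
tcp_rot: [-2.108, -2.329, 0.0]
wrist_force: [-1.3, 0.1, -0.6]
width: 1.002
time: 3.82
tool_pos: [0.4228, -0.0754, 0.1715]
tcp_rot: [2.108, 2.328, 0.001]
wrist_force: [-0.2, 0.7, 3.4]
width: 0.651
t 3.82 [422.78 -75.44 171.53] yaw 5.67 tilt [ 0.06 -0.01] F [-0.2   0.74  3.35] w 55.3
```

```bash

python3 -m creep '[{"slide":[0,0,0],"angular":[0,0,0]},{"slide":[0,0,-0.3],"angular":[0,0,0]},{"slide":[0,0,-0.7],"angular":[0,0,0]},{"slide":[0,0,-0.9],"angular":[0,0,0]},{"slide":[0,0,-0.7],"angular":[0,0,0]}]'
python3 - <<'E'
from h import *
st()
p,d=imaging.read_camera("side"); cv2.imwrite("pics/s2.png",cv2.convertScaleAbs(cv2.resize(p[190:370,170:410],(800,600),interpolation=2)[:,:,::-1],alpha=1.6))
plan((625.2,-60.7,240,-77.7))
E
```

```text
time: 4.23
tool_pos: [0.4221, -0.0753, 0.2368]
tcp_rot: [-2.108, -2.328, 0.001]
wrist_force: [1.1, -0.5, -1.5]
width: 0.638
t 4.23 [422.07 -75.33 236.84] yaw 5.67 tilt [-0.04  0.01] F [ 1.06 -0.53 -1.51] w 54.3
[{"slide":[-0.01,0.37,0.00],"angular":[0.00,-0.00,0.95]},{"slide":[0.02,0.37,0.00],"angular":[0.00,-0.00,0.95]},{"slide":[0.04,0.36,0.00],"angular":[0.00,-0.00,0.95]},{"slide":[0.06,0.36,0.00],"angular":[0.00,-0.00,0.95]},{"slide":[0.09,0.36,0.00],"angular":[0.00,-0.00,0.95]}]
[{"slide":[0.11,0.35,0.00],"angular":[0.00,-0.00,0.95]},{"slide":[0.13,0.34,0.00],"angular":[0.00,-0.00,0.95]},{"slide":[0.16,0.33,0.00],"angular":[0.00,-0.00,0.95]},{"slide":[0.18,0.32,0.00],"angular":[0.00,-0.00,0.95]},{"slide":[0.20,0.31,0.00],"angular":[0.00,-0.00,0.95]}]
[{"slide":[0.22,0.30,0.00],"angular":[0.00,-0.00,0.95]},{"slide":[0.24,0.28,0.00],"angular":[0.00,-0.00,0.95]},{"slide":[0.26,0.26,0.00],"angular":[0.00,-0.00,0.95]},{"slide":[0.27,0.25,0.00],"angular":[0.00,-0.00,0.95]},{"slide":[0.29,0.23,0.00],"angular":[0.00,-0.00,0.95]}]
[{"slide":[0.30,0.21,0.00],"angular":[0.00,-0.00,0.95]},{"slide":[0.32,0.19,0.00],"angular":[0.00,-0.00,0.95]},{"slide":[0.33,0.17,0.00],"angular":[0.00,-0.00,0.95]},{"slide":[0.34,0.14,0.00],"angular":[0.00,-0.00,0.95]},{"slide":[0.35,0.12,0.00],"angular":[0.00,-0.00,0.95]}]
[{"slide":[0.35,0.10,0.00],"angular":[0.00,-0.00,0.95]},{"slide":[0.36,0.08,0.00],"angular":[0.00,-0.00,0.95]}]
```

View pics/s2.png

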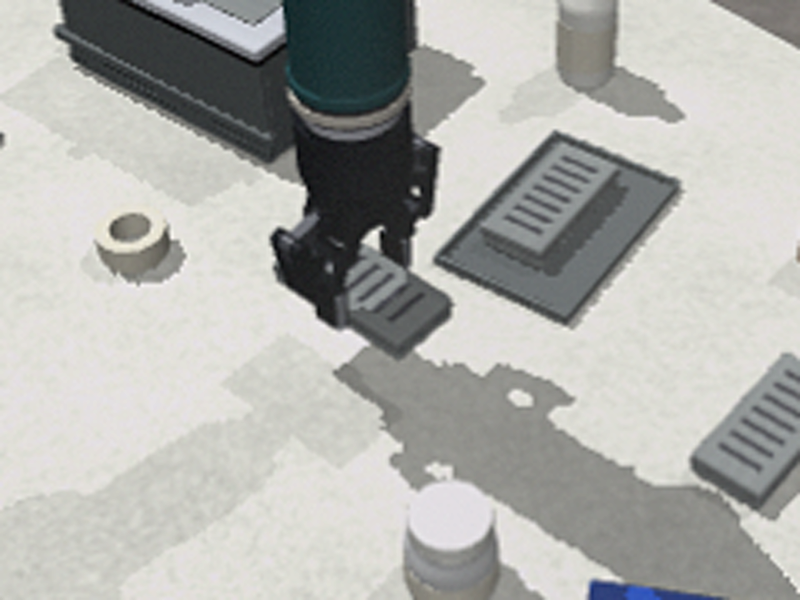

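Cassette_a is held level between the fingers (crop (345,290)). I'll carry it to the tray.

```bash

python3 -m creep '[{"slide":[-0.01,0.37,0],"angular":[0,0,0.95]},{"slide":[0.02,0.37,0],"angular":[0,0,0.95]},{"slide":[0.04,0.36,0],"angular":[0,0,0.95]},{"slide":[0.06,0.36,0],"angular":[0,0,0.95]},{"slide":[0.09,0.36,0],"angular":[0,0,0.95]}]'
python3 -m creep '[{"slide":[0.11,0.35,0],"angular":[0,0,0.95]},{"slide":[0.13,0.34,0],"angular":[0,0,0.95]},{"slide":[0.16,0.33,0],"angular":[0,0,0.95]},{"slide":[0.18,0.32,0],"angular":[0,0,0.95]},{"slide":[0.20,0.31,0],"angular":[0,0,0.95]}]'
python3 -m creep '[{"slide":[0.22,0.30,0],"angular":[0,0,0.95]},{"slide":[0.24,0.28,0],"angular":[0,0,0.95]},{"slide":[0.26,0.26,0],"angular":[0,0,0.95]},{"slide":[0.27,0.25,0],"angular":[0,0,0.95]},{"slide":[0.29,0.23,0],"angular":[0,0,0.95]}]'
python3 -m creep '[{"slide":[0.30,0.21,0],"angular":[0,0,0.95]},{"slide":[0.32,0.19,0],"angular":[0,0,0.95]},{"slide":[0.33,0.17,0],"angular":[0,0,0.95]},{"slide":[0.34,0.14,0],"angular":[0,0,0.95]},{"slide":[0.35,0.12,0],"angular":[0,0,0.95]}]'
python3 -m creep '[{"slide":[0.35,0.10,0],"angular":[0,0,0.95]},{"slide":[0.36,0.08,0],"angular":[0,0,0.95]},{"slide":[0,0,0],"angular":[0,0,0]}]'
python3 -c "
from h import *
st(); plan((625.2,-60.7,205,-77.7))"
```

```text
time: 4.7
tool_pos: [0.4682, -0.0718, 0.2354]
tcp_rot: [-2.467, -1.944, 0.001]
wrist_force: [0.1, 0.2, -1.9]
width: 0.649
time: 5.12
tool_pos: [0.5139, -0.0683, 0.2352]
tcp_rot: [-2.754, -1.51, 0.001]
wrist_force: [-0.5, -0.8, -0.5]
width: 0.643
time: 5.53
tool_pos: [0.56, -0.0649, 0.2351]
tcp_rot: [-2.966, -1.035, 0.002]
wrist_force: [0.7, -0.1, -1.2]
width: 0.645
time: 5.95
tool_pos: [0.606, -0.0615, 0.235]
tcp_rot: [-3.096, -0.531, 0.002]
wrist_force: [-0.3, 0.9, -2.5]
width: 0.644
time: 6.2
tool_pos: [0.6254, -0.0605, 0.2355]
tcp_rot: [3.124, 0.328, 0.001]
wrist_force: [0.7, -0.4, -0.9]
width: 0.646
t 6.20 [625.42 -60.47 235.46] yaw -78.02 tilt [ 0.05 -0.  ] F [ 0.65 -0.39 -0.89] w 54.9
[{"slide":[-0.01,0.00,0.61],"angular":[0.00,-0.01,-0.04]},{"slide":[-0.01,0.00,0.61],"angular":[0.00,-0.01,-0.04]}]
```

```bash

python3 -m creep '[{"slide":[0,0,0.6],"angular":[0,0,-0.06]},{"slide":[0,0,0.6],"angular":[0,0,0]},{"slide":[0,0,0],"angular":[0,0,0]}]'
python3 - <<'E'
from h import *
st()
p,d=imaging.read_camera("side"); cv2.imwrite("pics/s3.png",cv2.convertScaleAbs(cv2.resize(p[180:300,270:430],(800,600),interpolation=2)[:,:,::-1],alpha=1.6))
E
```

```text
time: 6.45
tool_pos: [0.6219, -0.0603, 0.2022]
tcp_rot: [-3.122, -0.339, 0.011]
wrist_force: [-0.5, -0.2, -2.6]
width: 0.649
t 6.45 [621.92 -60.27 202.22] yaw -77.59 tilt [-0.4   0.05] F [-0.54 -0.25 -2.59] w 55.2
```

View pics/s3.png

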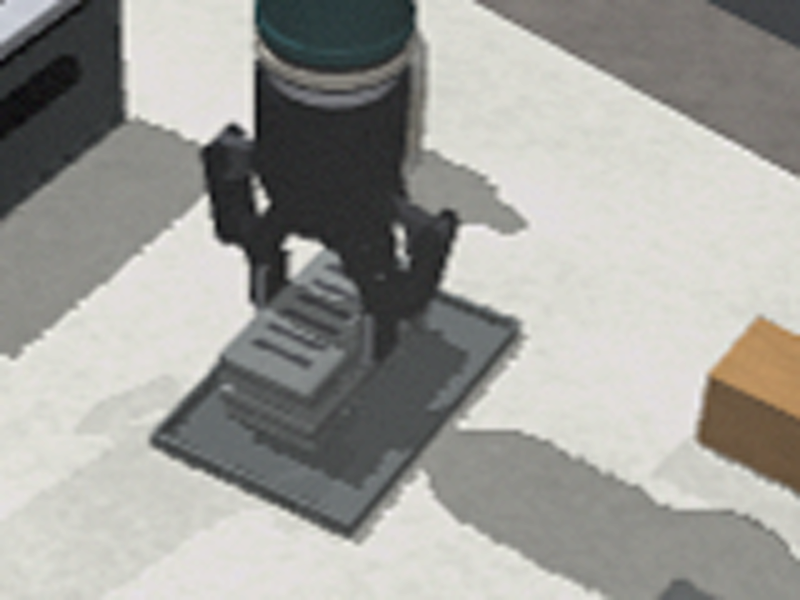

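Cassette_a hovers just above the base and looks aligned (front-left corners at crop (222,360) and (222,395)). I'll let it settle and descend slowly.

```bash

python3 -m creep '[{"slide":[0,0,0],"angular":[0,0,0]},{"slide":[0,0,0.05],"angular":[0,0,0]},{"slide":[0,0,0],"angular":[0,0,0]}]'
python3 - <<'E'
from h import *
st(); plan((625.2,-60.7,198,-77.7))
E
```

```text
time: 6.75
tool_pos: [0.6246, -0.0606, 0.2056]
tcp_rot: [3.123, 0.337, 0.002]
wrist_force: [-0.1, -0.2, -1.2]
width: 0.642
t 6.75 [624.65 -60.63 205.59] yaw -77.67 tilt [ 0.09 -0.01] F [-0.1 -0.2 -1.2] w 54.6
[{"slide":[0.02,0.01,0.30],"angular":[0.01,-0.02,0.01]}]
```

```bash

python3 -m creep '[{"slide":[0.02,0,0.1],"angular":[0,0,0]},{"slide":[0,0,0.1],"angular":[0,0,0]},{"slide":[0,0,0.08],"angular":[0,0,0]},{"slide":[0,0,0],"angular":[0,0,0]},{"slide":[0,0,0],"angular":[0,0,0]}]'
python3 - <<'E'
from h import *
st()
E
```

```text
time: 7.17
tool_pos: [0.6246, -0.0604, 0.1974]
tcp_rot: [-3.123, -0.337, 0.001]
wrist_force: [-0.8, 0.9, -2.0]
width: 0.645
t 7.17 [624.62 -60.39 197.4 ] yaw -77.69 tilt [-0.04  0.  ] F [-0.76  0.92 -2.01] w 54.9
```

```bash

python3 -m creep '[{"slide":[0.02,0.01,0.05],"angular":[0,0,0]},{"slide":[0,0,0.04],"angular":[0,0,0]},{"slide":[0,0,0],"angular":[0,0,0]}]'
python3 - <<'E'
from h import *
st()
p,d=imaging.read_camera("side"); cv2.imwrite("pics/s4.png",cv2.convertScaleAbs(cv2.resize(p[180:300,270:430],(800,600),interpolation=2)[:,:,::-1],alpha=1.6))
E
```

```text
time: 7.42
tool_pos: [0.6255, -0.0606, 0.1956]
tcp_rot: [3.123, 0.337, 0.001]
wrist_force: [-0.1, -0.3, 0.2]
width: 0.643
t 7.42 [625.54 -60.58 195.62] yaw -77.69 tilt [ 0.02 -0.01] F [-0.1  -0.29  0.18] w 54.6
```

View pics/s4.png

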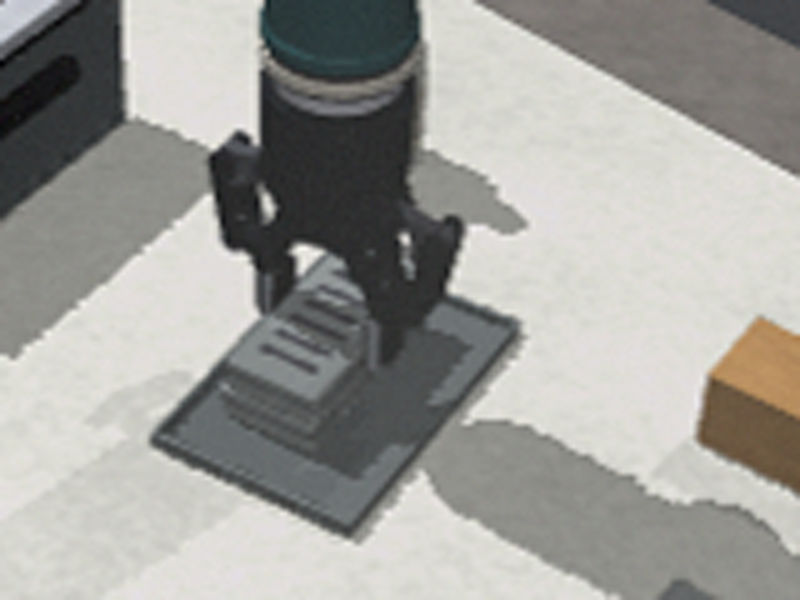

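```bash

python3 -m creep '[{"slide":[0,0,0.04],"angular":[0,0,0]},{"slide":[0,0,0.03],"angular":[0,0,0]},{"slide":[0,0,0],"angular":[0,0,0]}]'
python3 - <<'E'
from h import *
st()
E
```

```text
time: 7.72
tool_pos: [0.6256, -0.0606, 0.1956]
tcp_rot: [3.123, 0.337, 0.0]
wrist_force: [-4.1, 1.5, 10.0]
width: 0.644
t 7.72 [625.62 -60.56 195.58] yaw -77.68 tilt [ 0.01 -0.01] F [-4.07  1.53  9.97] w 54.7
```

Contact (10 N). I'll release, rise and measure.

```bash

python3 -m creep '[{"slide":[0,0,-0.04],"angular":[0,0,0]},{"slide":[0,0,0],"angular":[0,0,0]},{"slide":[0,0,0],"angular":[0,0,0]},{"slide":[0,0,0],"angular":[0,0,0]}]' -1 40
python3 -m creep '[{"slide":[0,0,-0.3],"angular":[0,0,0]},{"slide":[0,0,-0.9],"angular":[0,0,0]},{"slide":[0,0,-0.9],"angular":[0,0,0]},{"slide":[0,0,-0.6],"angular":[0,0,0]}]'
python3 - <<'E'
from h import *
st(); plan((573,-321,240,-84.3))
E
```

```text
time: 8.05
tool_pos: [0.6253, -0.0605, 0.1945]
tcp_rot: [-3.123, -0.337, 0.0]
wrist_force: [-0.6, 0.4, 0.1]
width: 0.999
time: 8.38
tool_pos: [0.6259, -0.0606, 0.2644]
tcp_rot: [3.123, 0.337, 0.003]
wrist_force: [1.2, 0.1, 0.4]
width: 1.006
t 8.38 [625.9  -60.62 264.36] yaw -77.69 tilt [ 0.1  -0.01] F [1.16 0.13 0.42] w 85.5
[{"slide":[-0.39,0.88,0.09],"angular":[0.00,-0.00,0.15]},{"slide":[-0.38,0.89,0.09],"angular":[0.00,-0.00,0.15]},{"slide":[-0.37,0.89,0.09],"angular":[0.00,-0.00,0.15]},{"slide":[-0.36,0.90,0.09],"angular":[0.00,-0.00,0.15]},{"slide":[-0.35,0.90,0.09],"angular":[0.00,-0.00,0.15]}]
[{"slide":[-0.34,0.90,0.09],"angular":[0.00,-0.00,0.15]},{"slide":[-0.33,0.91,0.09],"angular":[0.00,-0.00,0.15]},{"slide":[-0.32,0.91,0.09],"angular":[0.00,-0.00,0.15]},{"slide":[-0.31,0.91,0.09],"angular":[0.00,-0.00,0.15]},{"slide":[-0.30,0.92,0.09],"angular":[0.00,-0.00,0.15]}]
[{"slide":[-0.30,0.92,0.09],"angular":[0.00,-0.00,0.15]}]
```

```bash

python3 -m creep '[{"slide":[-0.39,0.88,0.09],"angular":[0,0,0.15]},{"slide":[-0.38,0.89,0.09],"angular":[0,0,0.15]},{"slide":[-0.37,0.89,0.09],"angular":[0,0,0.15]},{"slide":[-0.36,0.90,0.09],"angular":[0,0,0.15]},{"slide":[-0.35,0.90,0.09],"angular":[0,0,0.15]}]'
python3 -m creep '[{"slide":[-0.34,0.90,0.09],"angular":[0,0,0.15]},{"slide":[-0.33,0.91,0.09],"angular":[0,0,0.15]},{"slide":[-0.32,0.91,0.09],"angular":[0,0,0.15]},{"slide":[-0.31,0.91,0.09],"angular":[0,0,0.15]},{"slide":[-0.30,0.92,0.09],"angular":[0,0,0.15]}]'
python3 -m creep '[{"slide":[-0.30,0.92,0.09],"angular":[0,0,0.15]},{"slide":[0,0,0],"angular":[0,0,0]}]'
python3 - <<'E'
from h import *
st()
for n in("top","side"):
    p,d=imaging.read_camera(n); np.save(n+"1.npy",d); np.save(n+"1p.npy",p)
    c=p[170:260,260:380] if n=="top" else p[190:280,280:400]
    cv2.imwrite(f"pics/{n}5.png",cv2.convertScaleAbs(cv2.resize(c,(800,600),interpolation=2)[:,:,::-1],alpha=1.6))
    uv=np.round(proj(n,[[.626,-.06,.044]])[0]).astype(int); print(uv)
    print(n,*meas(n,d,uv,.044,.006))
plan((573,-321,195,-84.3))
E
```

```text
time: 8.8
tool_pos: [0.6012, -0.1798, 0.2514]
tcp_rot: [3.131, 0.255, 0.001]
wrist_force: [0.4, 0.4, 0.5]
width: 1.001
time: 9.22
tool_pos: [0.5776, -0.2983, 0.24]
tcp_rot: [3.137, 0.172, 0.0]
wrist_force: [0.2, -0.4, -0.6]
width: 0.998
time: 9.38
tool_pos: [0.572, -0.3247, 0.2376]
tcp_rot: [3.136, 0.151, 0.0]
wrist_force: [-0.7, -0.1, 0.9]
width: 1.0
t 9.38 [ 571.99 -324.69  237.57] yaw -84.48 tilt [ 0.01 -0.11] F [-0.73 -0.11  0.85] w 85.0
[316 210]
top [627.24 -61.58] 12.274532852485805 [ 56.03 120.44]
[336 242]
side [623.21 -64.56] 12.863375841914404 [ 56.93 123.57]
[{"slide":[0.01,-0.01,0.85],"angular":[-0.00,-0.00,-0.01]},{"slide":[0.01,-0.01,0.85],"angular":[-0.00,-0.00,-0.01]}]
```

View pics/top5.png

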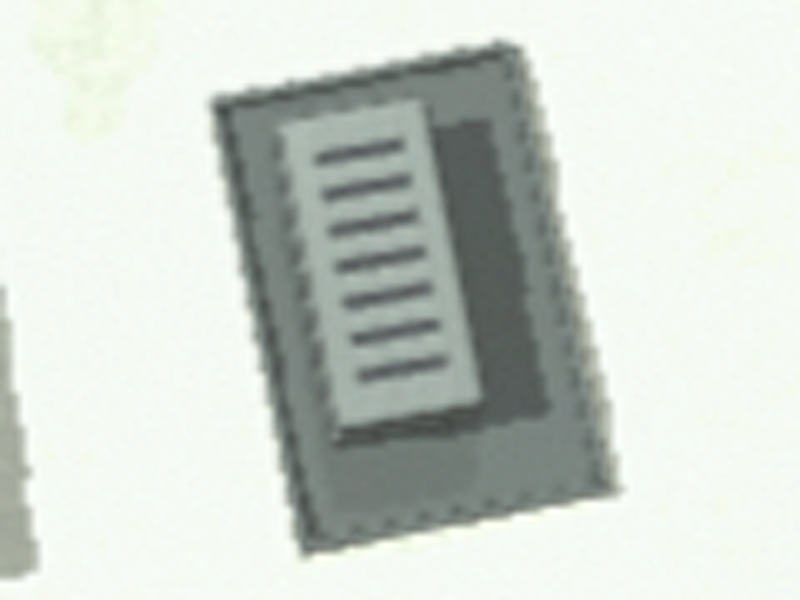

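View pics/side5.png

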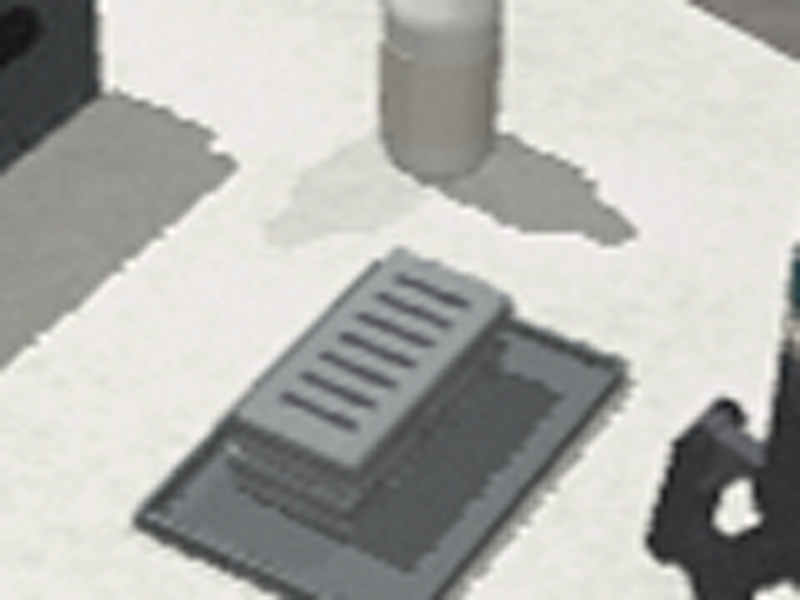

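Against the original base, both cameras show cassette_a offset by about 0.6 mm along and 1.9 mm across. I'll correct that later with a light squeeze across the pile. Next is cassette_b, the grey slotted slab confirmed in the earlier crop.

```bash

python3 -m creep '[{"slide":[0.03,-0.09,0.8],"angular":[0,0,-0.05]},{"slide":[0.02,-0.09,0.8],"angular":[0,0,0]},{"slide":[0,0,0.5],"angular":[0,0,0]},{"slide":[0,0,0],"angular":[0,0,0]},{"slide":[0,0,0],"angular":[0,0,0]}]'
python3 - <<'E'
from h import *
st();plan((573,-320,171,-84.3))
E
```

```text
time: 9.9
tool_pos: [0.5735, -0.3152, 0.184]
tcp_rot: [-3.136, -0.164, 0.003]
wrist_force: [0.6, -0.2, -0.5]
width: 1.001
t 9.90 [ 573.51 -315.16  184.05] yaw -84.03 tilt [-0.12  0.08] F [ 0.62 -0.2  -0.47] w 85.1
[{"slide":[-0.04,0.19,0.52],"angular":[-0.02,0.03,0.07]}]
```

```bash

python3 -m creep '[{"slide":[-0.02,0.1,0],"angular":[0,0,0]},{"slide":[-0.02,0.1,0],"angular":[0,0,0.06]},{"slide":[0,0,0.25],"angular":[0,0,0]},{"slide":[0,0,0.25],"angular":[0,0,0]},{"slide":[0,0,0],"angular":[0,0,0]}]'
python3 -m creep '[{"slide":[0,0,0],"angular":[0,0,0]}]'
python3 - <<'E'
from h import *
st();plan((573,-320,171,-84.3))
E
```

```text
time: 10.32
tool_pos: [0.5727, -0.3212, 0.1712]
tcp_rot: [-3.137, -0.155, 0.002]
wrist_force: [0.0, 0.2, -0.5]
width: 1.0
time: 10.4
tool_pos: [0.5728, -0.3211, 0.1716]
tcp_rot: [-3.137, -0.155, 0.002]
wrist_force: [-0.4, -0.3, -1.6]
width: 1.006
t 10.40 [ 572.76 -321.15  171.62] yaw -84.34 tilt [-0.08  0.05] F [-0.36 -0.29 -1.63] w 85.5
[{"slide":[0.01,-0.04,0.02],"angular":[-0.01,0.02,-0.01]}]
```

```bash

python3 -m creep '[{"slide":[0,0,-0.04],"angular":[0,0,0]},{"slide":[0,0,0],"angular":[0,0,0]},{"slide":[0,0,0],"angular":[0,0,0]},{"slide":[0,0,0],"angular":[0,0,0]},{"slide":[0,0,0],"angular":[0,0,0]}]' 1 40
python3 - <<'E'
from h import *
st()
E
```

```text
time: 10.82
tool_pos: [0.5736, -0.3215, 0.174]
tcp_rot: [3.137, 0.155, 0.001]
wrist_force: [0.9, 0.3, 1.2]
width: 0.646
t 10.82 [ 573.57 -321.47  174.01] yaw -84.33 tilt [ 0.05 -0.03] F [0.87 0.31 1.18] w 54.9
```

```bash

python3 -m creep '[{"slide":[0,0,-0.3],"angular":[0,0,0]},{"slide":[0,0,-0.8],"angular":[0,0,0]},{"slide":[0,0,-0.9],"angular":[0,0,0]},{"slide":[0,0,-0.9],"angular":[0,0,0]},{"slide":[0,0,-0.3],"angular":[0,0,0]}]'
python3 - <<'E'
from h import *
st();plan((626.9,-59.3,252,-77.7))
E
```

```text
time: 11.23
tool_pos: [0.5743, -0.3219, 0.2573]
tcp_rot: [3.135, 0.155, 0.007]
wrist_force: [1.0, 0.2, -0.4]
width: 0.647
t 11.23 [ 574.33 -321.94  257.34] yaw -84.33 tilt [ 0.25 -0.15] F [ 1.    0.15 -0.44] w 55.0
[{"slide":[0.28,-0.93,0.02],"angular":[0.00,-0.01,-0.15]},{"slide":[0.29,-0.93,0.02],"angular":[0.00,-0.01,-0.15]},{"slide":[0.30,-0.93,0.02],"angular":[0.00,-0.01,-0.15]},{"slide":[0.31,-0.92,0.02],"angular":[0.00,-0.01,-0.15]},{"slide":[0.32,-0.92,0.02],"angular":[0.00,-0.01,-0.15]}]
[{"slide":[0.33,-0.92,0.02],"angular":[0.00,-0.01,-0.15]},{"slide":[0.34,-0.91,0.02],"angular":[0.00,-0.01,-0.15]},{"slide":[0.35,-0.91,0.02],"angular":[0.00,-0.01,-0.15]},{"slide":[0.36,-0.90,0.02],"angular":[0.00,-0.01,-0.15]},{"slide":[0.37,-0.90,0.02],"angular":[0.00,-0.01,-0.15]}]
[{"slide":[0.38,-0.90,0.02],"angular":[0.00,-0.01,-0.15]}]
```

```bash

python3 -m creep '[{"slide":[0.28,-0.93,0],"angular":[0,0,-0.15]},{"slide":[0.29,-0.93,0],"angular":[0,0,-0.15]},{"slide":[0.30,-0.93,0],"angular":[0,0,-0.15]},{"slide":[0.31,-0.92,0],"angular":[0,0,-0.15]},{"slide":[0.32,-0.92,0],"angular":[0,0,-0.15]}]'
python3 -m creep '[{"slide":[0.33,-0.92,0],"angular":[0,0,-0.15]},{"slide":[0.34,-0.91,0],"angular":[0,0,-0.15]},{"slide":[0.35,-0.91,0],"angular":[0,0,-0.15]},{"slide":[0.36,-0.90,0],"angular":[0,0,-0.15]},{"slide":[0.37,-0.90,0],"angular":[0,0,-0.15]}]'
python3 -m creep '[{"slide":[0.38,-0.90,0],"angular":[0,0,-0.15]},{"slide":[0,0,0],"angular":[0,0,0]},{"slide":[0,0,0],"angular":[0,0,0]},{"slide":[0,0,0],"angular":[0,0,0]}]'
python3 - <<'E'
from h import *
st();plan((626.9,-59.3,228,-77.7))
E
```

```text
time: 11.65
tool_pos: [0.5962, -0.2007, 0.2527]
tcp_rot: [-3.132, -0.238, 0.002]
wrist_force: [-0.1, 0.6, -0.9]
width: 0.642
time: 12.07
tool_pos: [0.6199, -0.0813, 0.2526]
tcp_rot: [-3.125, -0.32, 0.002]
wrist_force: [1.0, -0.3, -2.1]
width: 0.643
time: 12.4
tool_pos: [0.6247, -0.0586, 0.2528]
tcp_rot: [3.123, 0.337, -0.002]
wrist_force: [0.0, -0.8, -1.2]
width: 0.645
t 12.40 [624.69 -58.62 252.83] yaw -77.70 tilt [-0.07 -0.02] F [ 0.01 -0.84 -1.2 ] w 54.8
[{"slide":[0.08,0.05,0.99],"angular":[0.00,0.02,0.00]}]
```

```bash

python3 -m creep '[{"slide":[0.08,0.04,0.3],"angular":[0,0,0]},{"slide":[0,0,0.4],"angular":[0,0,0]},{"slide":[0,0,0.2],"angular":[0,0,0]},{"slide":[0,0,0],"angular":[0,0,0]},{"slide":[0,0,0],"angular":[0,0,0]}]'
python3 - <<'E'
from h import *
st();plan((626.9,-59.3,222,-77.7))
p,d=imaging.read_camera("side"); cv2.imwrite("pics/s6.png",cv2.convertScaleAbs(cv2.resize(p[170:290,270:430],(800,600),interpolation=2)[:,:,::-1],alpha=1.6))
E
```

```text
time: 12.82
tool_pos: [0.6266, -0.0597, 0.2296]
tcp_rot: [-3.123, -0.334, 0.004]
wrist_force: [1.0, 0.3, -0.6]
width: 0.642
t 12.82 [626.57 -59.66 229.55] yaw -77.78 tilt [-0.14  0.02] F [ 0.97  0.34 -0.62] w 54.5
[{"slide":[0.02,-0.01,0.30],"angular":[-0.01,0.03,-0.02]}]
```

View pics/s6.png

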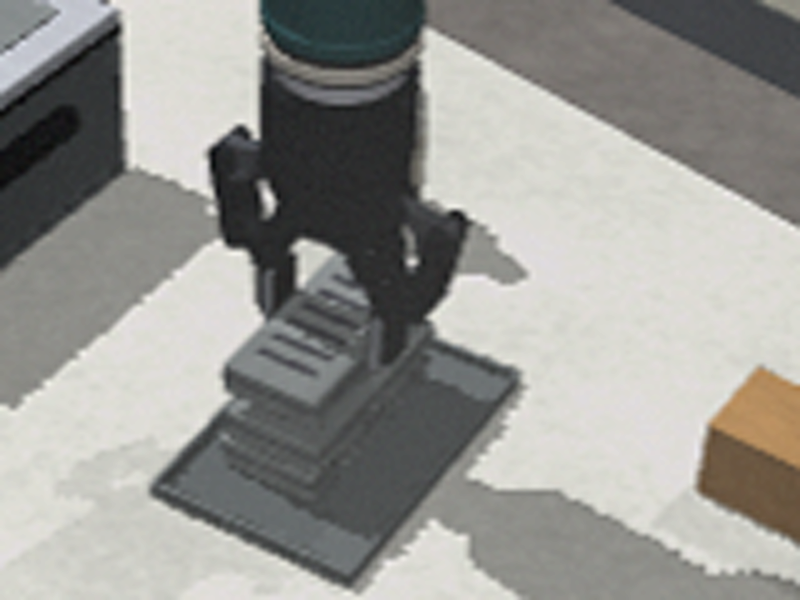

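Cassette_b hovers about 10 mm over the pile, in line with it (its near corner is at crop (228,385) against (228,410) below). I'll lower it.

```bash

python3 -m creep '[{"slide":[0.02,0,0.12],"angular":[0,0,0]},{"slide":[0,0,0.12],"angular":[0,0,0]},{"slide":[0,0,0.08],"angular":[0,0,0]},{"slide":[0,0,0],"angular":[0,0,0]},{"slide":[0,0,0],"angular":[0,0,0]}]'
python3 - <<'E'
from h import *
st()
E
```

```text
time: 13.28
tool_pos: [0.6276, -0.059, 0.2228]
tcp_rot: [-3.124, -0.336, 0.001]
wrist_force: [-0.0, 0.8, -1.3]
width: 0.639
t 13.28 [627.62 -58.97 222.76] yaw -77.72 tilt [-0.02  0.  ] F [-0.04  0.8  -1.34] w 54.3
```

```bash

python3 -m creep '[{"slide":[-0.02,0.01,0.07],"angular":[0,0,0]},{"slide":[0,0,0.06],"angular":[0,0,0]},{"slide":[0,0,0.04],"angular":[0,0,0]},{"slide":[0,0,0],"angular":[0,0,0]}]'
python3 - <<'E'
from h import *
st()
E
```

```text
time: 13.62
tool_pos: [0.6271, -0.0594, 0.2183]
tcp_rot: [-3.123, -0.336, 0.001]
wrist_force: [-0.2, 0.5, -1.5]
width: 0.644
t 13.62 [627.1  -59.36 218.35] yaw -77.73 tilt [-0.03  0.01] F [-0.2   0.54 -1.47] w 54.8
```

```bash

python3 -m creep '[{"slide":[0,0,0.03],"angular":[0,0,0]},{"slide":[0,0,0.03],"angular":[0,0,0]},{"slide":[0,0,0],"angular":[0,0,0]}]'
python3 - <<'E'
from h import *
st()
E
```

```text
time: 13.87
tool_pos: [0.6273, -0.0594, 0.218]
tcp_rot: [3.124, 0.336, -0.0]
wrist_force: [-2.8, 1.5, 4.1]
width: 0.646
t 13.87 [627.33 -59.41 218.  ] yaw -77.73 tilt [-0. -0.] F [-2.79  1.46  4.05] w 54.9
```

```bash

python3 -m creep '[{"slide":[0,0,-0.03],"angular":[0,0,0]},{"slide":[0,0,0],"angular":[0,0,0]},{"slide":[0,0,0],"angular":[0,0,0]}]' -0.65 20
python3 - <<'E'
from h import *
st()
E
```

```text
time: 14.12
tool_pos: [0.6275, -0.0594, 0.2181]
tcp_rot: [3.123, 0.336, 0.001]
wrist_force: [-0.4, 0.3, -0.1]
width: 0.828
t 14.12 [627.51 -59.42 218.09] yaw -77.73 tilt [ 0.05 -0.01] F [-0.35  0.3  -0.09] w 70.4
```

```bash

python3 -m creep '[{"slide":[0,0,0.25],"angular":[0,0,0]},{"slide":[0,0,0.4],"angular":[0,0,0]},{"slide":[0,0,0.4],"angular":[0,0,0]},{"slide":[0,0,0.2],"angular":[0,0,0]},{"slide":[0,0,0],"angular":[0,0,0]}]'
python3 -m creep '[{"slide":[0,0,0],"angular":[0,0,0]},{"slide":[0,0,0],"angular":[0,0,0]},{"slide":[0,0,0],"angular":[0,0,0]}]' 1 20
python3 - <<'E'
from h import *
st()
E
```

```text
time: 14.53
tool_pos: [0.6259, -0.0592, 0.1838]
tcp_rot: [-3.122, -0.336, 0.007]
wrist_force: [-0.1, -0.3, -0.8]
width: 0.825
time: 14.78
tool_pos: [0.6272, -0.0593, 0.1865]
tcp_rot: [-3.123, -0.335, 0.001]
wrist_force: [-0.6, 0.9, -3.0]
width: 0.654
t 14.78 [627.15 -59.27 186.47] yaw -77.74 tilt [-0.02  0.02] F [-0.62  0.93 -2.98] w 55.6
```

```bash

python3 -m creep '[{"slide":[0,0,0],"angular":[0,0,0]},{"slide":[0,0,0],"angular":[0,0,0]}]' 1 40
python3 -m creep '[{"slide":[0,0,0],"angular":[0,0,0]},{"slide":[0,0,0],"angular":[0,0,0]},{"slide":[0,0,0],"angular":[0,0,0]}]' -0.65 40
python3 -m creep '[{"slide":[0,0,-0.3],"angular":[0,0,0]},{"slide":[0,0,-0.8],"angular":[0,0,0]},{"slide":[0,0,-1],"angular":[0,0,0]},{"slide":[0,0,-1],"angular":[0,0,0]},{"slide":[0,0,-1],"angular":[0,0,0]}]' -1
python3 -m creep '[{"slide":[0,0,-1],"angular":[0,0,0]},{"slide":[0,0,-1],"angular":[0,0,0]},{"slide":[0,0,-0.6],"angular":[0,0,0]}]' 
python3 - <<'E'
from h import *
st(); plan((519.5,269.5,352,-80.5))
E
```

```text
time: 14.95
tool_pos: [0.6271, -0.0593, 0.1865]
tcp_rot: [-3.123, -0.336, 0.0]
wrist_force: [-1.3, 1.0, -3.0]
width: 0.653
time: 15.2
tool_pos: [0.6278, -0.0596, 0.1874]
tcp_rot: [3.123, 0.336, 0.002]
wrist_force: [0.5, 0.2, 0.9]
width: 0.825
time: 15.62
tool_pos: [0.6272, -0.0595, 0.291]
tcp_rot: [3.123, 0.336, 0.001]
wrist_force: [0.7, -0.5, -0.2]
width: 1.001
time: 15.87
tool_pos: [0.628, -0.0595, 0.3588]
tcp_rot: [3.122, 0.336, 0.008]
wrist_force: [0.1, -0.7, -0.1]
width: 1.002
t 15.87 [628.01 -59.53 358.85] yaw -77.73 tilt [ 0.32 -0.05] F [ 0.07 -0.73 -0.15] w 85.2
[{"slide":[-0.10,-0.98,0.02],"angular":[0.00,-0.01,0.05]},{"slide":[-0.11,-0.98,0.02],"angular":[0.00,-0.01,0.05]},{"slide":[-0.11,-0.98,0.02],"angular":[0.00,-0.01,0.05]},{"slide":[-0.11,-0.98,0.02],"angular":[0.00,-0.01,0.05]},{"slide":[-0.12,-0.98,0.02],"angular":[0.00,-0.01,0.05]}]
[{"slide":[-0.12,-0.98,0.02],"angular":[0.00,-0.01,0.05]},{"slide":[-0.12,-0.98,0.02],"angular":[0.00,-0.01,0.05]},{"slide":[-0.13,-0.98,0.02],"angular":[0.00,-0.01,0.05]},{"slide":[-0.13,-0.98,0.02],"angular":[0.00,-0.01,0.05]},{"slide":[-0.13,-0.98,0.02],"angular":[0.00,-0.01,0.05]}]
[{"slide":[-0.14,-0.98,0.02],"angular":[0.00,-0.01,0.05]},{"slide":[-0.14,-0.98,0.02],"angular":[0.00,-0.01,0.05]},{"slide":[-0.14,-0.98,0.02],"angular":[0.00,-0.01,0.05]},{"slide":[-0.15,-0.98,0.02],"angular":[0.00,-0.01,0.05]}]
```

```bash

python3 -m creep '[{"slide":[-0.10,-0.98,0],"angular":[0,0,0.05]},{"slide":[-0.11,-0.98,0],"angular":[0,0,0.05]},{"slide":[-0.11,-0.98,0],"angular":[0,0,0.05]},{"slide":[-0.11,-0.98,0],"angular":[0,0,0.05]},{"slide":[-0.12,-0.98,0],"angular":[0,0,0.05]}]'
python3 -m creep '[{"slide":[-0.12,-0.98,0],"angular":[0,0,0.05]},{"slide":[-0.12,-0.98,0],"angular":[0,0,0.05]},{"slide":[-0.13,-0.98,0],"angular":[0,0,0.05]},{"slide":[-0.13,-0.98,0],"angular":[0,0,0.05]},{"slide":[-0.13,-0.98,0],"angular":[0,0,0.05]}]'
python3 -m creep '[{"slide":[-0.14,-0.9,0],"angular":[0,0,0.05]},{"slide":[-0.14,-0.9,0],"angular":[0,0,0.05]},{"slide":[-0.14,-0.9,0],"angular":[0,0,0.05]},{"slide":[-0.15,-0.8,0],"angular":[0,0,0.05]},{"slide":[0,0,0],"angular":[0,0,0]}]'
python3 -m creep '[{"slide":[0,0,0],"angular":[0,0,0]},{"slide":[0,0,0],"angular":[0,0,0]}]'
python3 - <<'E'
from h import *
st()
plan((519.5,270.3,345,-80.5))
for n in("top","side"):
    p,d=imaging.read_camera(n); np.save(n+"2.npy",d); np.save(n+"2p.npy",p)
    c=p[170:260,260:380] if n=="top" else p[170:260,280:400]
    cv2.imwrite(f"pics/{n}7.png",cv2.convertScaleAbs(cv2.resize(c,(800,600),interpolation=2)[:,:,::-1],alpha=1.6))
    uv=np.round(proj(n,[[.626,-.06,.064]])[0]).astype(int)
    print(n,*meas(n,d,uv,.064,.006)); W=pts(n,d); m=abs(pts(n,d)[:,:,2]-.064)<.006
    m&=np.hypot(W[:,:,0]-.626,W[:,:,1]+.06)<.05; X=W[m]; print("plane fit",np.linalg.lstsq(np.c_[X[:,:2]-[.626,-.06],np.ones(len(X))],X[:,2],rcond=None)[0]*57.3)
    if n=="side": cv2.imwrite("pics/side7b.png",cv2.convertScaleAbs(p[90:270,130:370].repeat(3,0).repeat(3,1)[:,:,::-1],alpha=1.6))
E
```

```text
time: 16.28
tool_pos: [0.5882, 0.0585, 0.3553]
tcp_rot: [3.126, 0.307, 0.002]
wrist_force: [0.3, 0.0, -0.5]
width: 1.001
time: 16.7
tool_pos: [0.5496, 0.176, 0.3553]
tcp_rot: [-3.129, -0.281, -0.002]
wrist_force: [-0.3, 0.7, -0.1]
width: 0.998
time: 17.12
tool_pos: [0.5197, 0.2615, 0.3552]
tcp_rot: [-3.129, -0.263, -0.001]
wrist_force: [0.0, 0.7, -0.1]
width: 1.001
time: 17.28
tool_pos: [0.521, 0.2585, 0.3547]
tcp_rot: [3.13, 0.26, 0.001]
wrist_force: [-0.0, 0.4, 0.1]
width: 1.003
t 17.28 [520.96 258.46 354.72] yaw -80.50 tilt [ 0.05 -0.02] F [-0.05  0.36  0.06] w 85.2
[{"slide":[0.02,-0.48,0.39],"angular":[0.01,-0.01,-0.00]}]
top [627.6  -60.61] 12.539012883840542 [ 55.95 120.81]
plane fit [ 0.37 -0.47  3.71]
side [624.1  -63.25] 13.082654969995218 [ 57.13 122.85]
plane fit [-0.13  0.62  3.64]
```

View pics/side7.png

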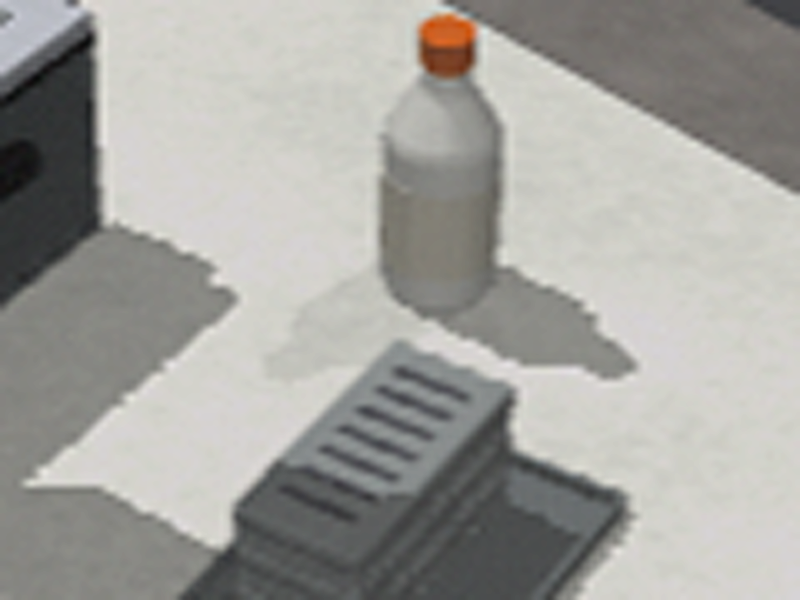

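View pics/side7b.png

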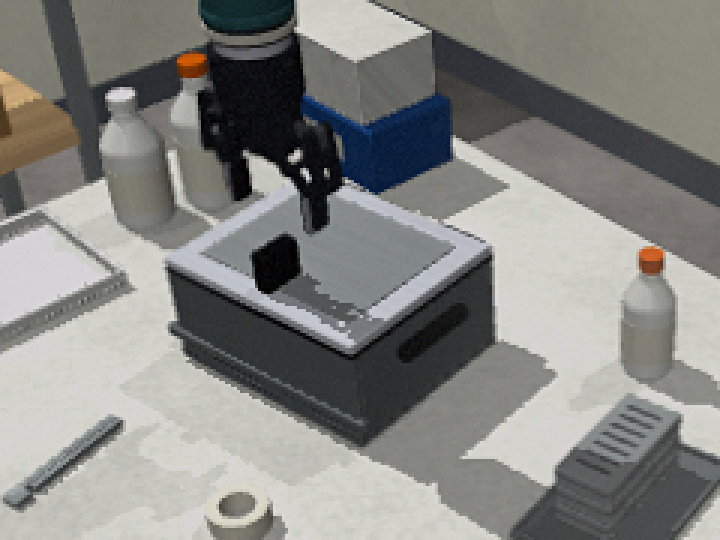

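View pics/top7.png

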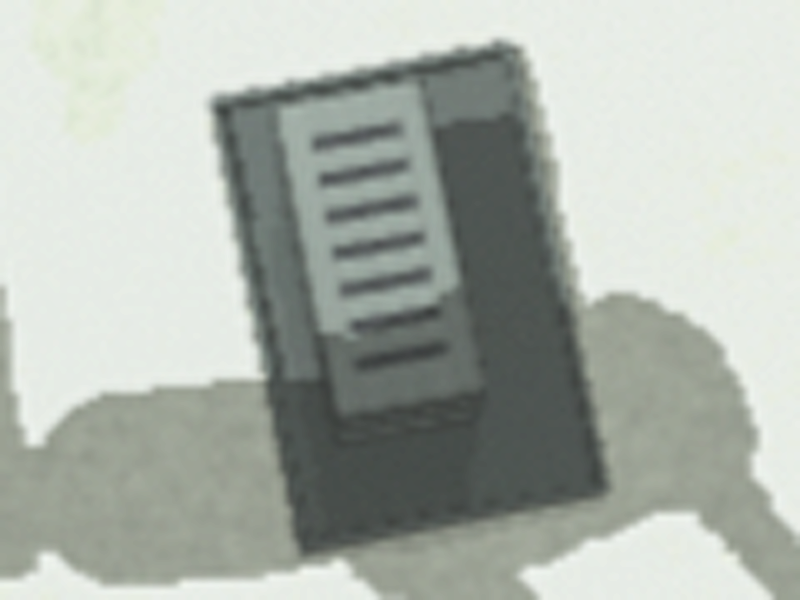

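The pile is square. The top cassette is within about 1–2 mm along and flush across, and no dark strip remains beside it in the top crop at (330,380). The gripper stands just right of the black grip at crop (275,265). I'll line up and descend.

```bash

python3 -m creep '[{"slide":[0.01,-0.23,0],"angular":[0,0,0]},{"slide":[0.01,-0.23,0.2],"angular":[0,0,0]},{"slide":[0,0,0.2],"angular":[0,0,0]},{"slide":[0,0,0],"angular":[0,0,0]},{"slide":[0,0,0],"angular":[0,0,0]}]'
python3 - <<'E'
from h import *
st()
plan((519.5,270.3,297,-80.5))
E
```

```text
time: 17.8
tool_pos: [0.5192, 0.27, 0.3431]
tcp_rot: [3.13, 0.259, -0.003]
wrist_force: [0.0, -0.1, 0.4]
width: 1.0
t 17.80 [519.2  269.96 343.12] yaw -80.53 tilt [-0.1  -0.05] F [ 0.04 -0.14  0.44] w 85.0
[{"slide":[0.01,-0.01,0.92],"angular":[0.00,0.01,-0.00]},{"slide":[0.01,-0.01,0.92],"angular":[0.00,0.01,-0.00]}]
```

```bash

python3 -m creep '[{"slide":[0,0,0.6],"angular":[0,0,0]},{"slide":[0,0,0.6],"angular":[0,0,0]},{"slide":[0,0,0.4],"angular":[0,0,0]},{"slide":[0,0,0.2],"angular":[0,0,0]},{"slide":[0,0,0],"angular":[0,0,0]}]'
python3 -m creep '[{"slide":[0,0,0],"angular":[0,0,0]}]'
python3 - <<'E'
from h import *
st()
p,d=imaging.read_camera("side"); cv2.imwrite("pics/s8.png",cv2.convertScaleAbs(p[90:230,150:310].repeat(4,0).repeat(4,1)[:,:,::-1],alpha=1.6))
E
```

```text
time: 18.22
tool_pos: [0.5189, 0.2698, 0.2975]
tcp_rot: [3.13, 0.259, -0.005]
wrist_force: [0.9, -0.4, -0.7]
width: 1.001
time: 18.3
tool_pos: [0.5195, 0.2701, 0.2991]
tcp_rot: [3.131, 0.259, -0.001]
wrist_force: [1.1, -0.4, 0.3]
width: 1.003
t 18.30 [519.51 270.11 299.12] yaw -80.53 tilt [-0.03 -0.01] F [ 1.14 -0.44  0.31] w 85.2
```

View pics/s8.png

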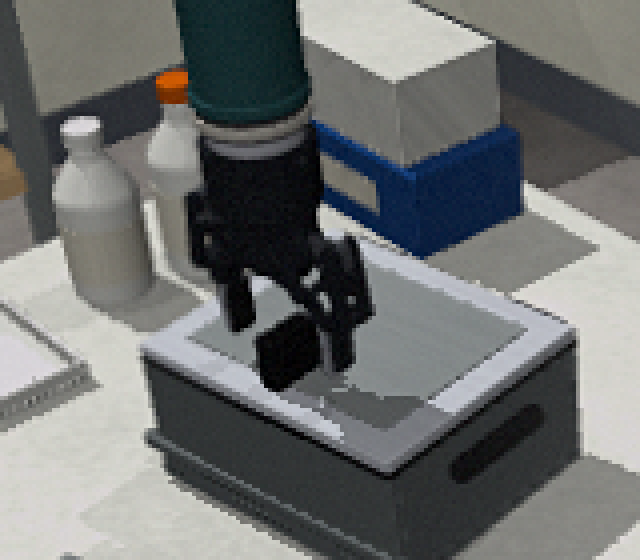

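The black grip (crop (285,350)) lies between the fingers (238,300) and (340,345). I'll close.

```bash

python3 -m creep '[{"slide":[0,0,0.04],"angular":[0,0,0]},{"slide":[0,0,0],"angular":[0,0,0]},{"slide":[0,0,0],"angular":[0,0,0]},{"slide":[0,0,0],"angular":[0,0,0]},{"slide":[0,0,0],"angular":[0,0,0]}]' 1 70
python3 -m creep '[{"slide":[0,0,0],"angular":[0,0,0]},{"slide":[0,0,0],"angular":[0,0,0]},{"slide":[0,0,0],"angular":[0,0,0]}]'
python3 - <<'E'
from h import *
st()
E
```

```text
time: 18.77
tool_pos: [0.5195, 0.2702, 0.2985]
tcp_rot: [-3.131, -0.259, -0.001]
wrist_force: [0.5, 0.2, 0.3]
width: 0.296
time: 19.02
tool_pos: [0.5193, 0.2713, 0.2988]
tcp_rot: [-3.128, -0.259, -0.001]
wrist_force: [-2.3, 5.8, 0.4]
width: 0.199
t 19.02 [519.28 271.35 298.75] yaw -80.53 tilt [0.01 0.16] F [-2.32  5.75  0.36] w 16.9
```

```bash

python3 -m creep '[{"slide":[0,-0.04,-0.06],"angular":[0,0,0]},{"slide":[0.02,0,-0.08],"angular":[0,0,0]},{"slide":[0.02,0,-0.08],"angular":[0,0,0]},{"slide":[0.02,0,-0.08],"angular":[0,0,0]},{"slide":[0.02,0,-0.08],"angular":[0,0,0]}]'
python3 - <<'E'
from h import *
st()
E
```

```text
time: 19.43
tool_pos: [0.5204, 0.2718, 0.3011]
tcp_rot: [-3.13, -0.259, 0.005]
wrist_force: [14.9, 12.6, -40.4]
width: 0.197
t 19.43 [520.35 271.76 301.07] yaw -80.55 tilt [-0.2   0.02] F [ 14.91  12.62 -40.44] w 16.8
```

```bash

python3 -m creep '[{"slide":[0,0,0],"angular":[0,0,0]},{"slide":[0,0,0],"angular":[0,0,0]}]'
python3 - <<'E'
from h import *
st()
p,d=imaging.read_camera("side"); cv2.imwrite("pics/s9.png",cv2.convertScaleAbs(p[90:230,150:310].repeat(4,0).repeat(4,1)[:,:,::-1],alpha=1.6))
E
```

```text
time: 19.6
tool_pos: [0.5204, 0.2718, 0.301]
tcp_rot: [-3.13, -0.259, 0.006]
wrist_force: [12.0, 9.7, -31.9]
width: 0.2
t 19.60 [520.43 271.8  301.01] yaw -80.55 tilt [-0.23  0.01] F [ 12.     9.66 -31.87] w 17.0
```

View pics/s9.png

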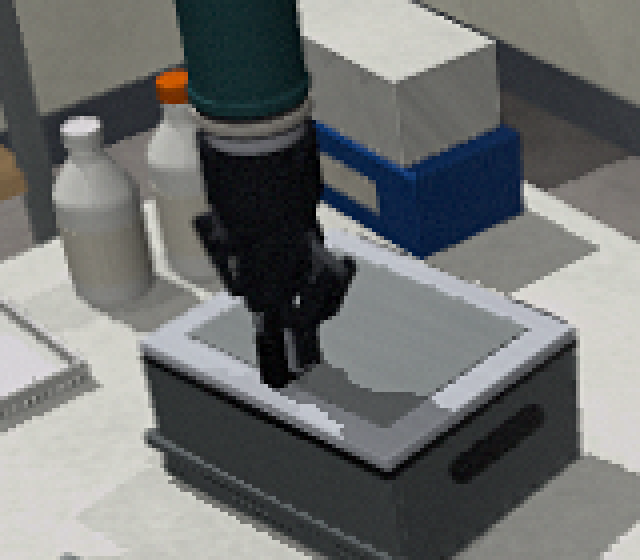

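```bash

python3 -m creep '[{"slide":[0.02,0,0],"angular":[0,0,0]},{"slide":[0.02,0,-0.04],"angular":[0,0,0]},{"slide":[0.02,0,-0.04],"angular":[0,0,0]},{"slide":[0,0,0],"angular":[0,0,0]}]' 1 110
python3 - <<'E'
from h import *
st()
p,d=imaging.read_camera("side"); cv2.imwrite("pics/s10.png",cv2.convertScaleAbs(p[90:230,150:310].repeat(4,0).repeat(4,1)[:,:,::-1],alpha=1.6))
W=pts("side",d); W0=pts("side",np.load("side0.npy"))
for x,y in((.50,.22),(.50,.34),(.52,.2)):
    u,v=np.round(proj("side",[[x,y,.116]])[0]).astype(int); print(W[v-2:v+3,u-2:u+3,2].mean(),W0[v-2:v+3,u-2:u+3,2].mean())
E
```

```text
time: 19.98
tool_pos: [0.5212, 0.272, 0.3024]
tcp_rot: [3.131, 0.259, -0.011]
wrist_force: [9.1, 9.0, -27.7]
width: 0.198
t 19.98 [521.22 272.   302.36] yaw -80.55 tilt [-0.39 -0.04] F [  9.11   9.04 -27.66] w 16.8
0.11938338044883251 0.14538503191851426
0.12090229108810319 0.11739506096301876
0.11989292545397852 0.11677489766113679
```

View pics/s10.png

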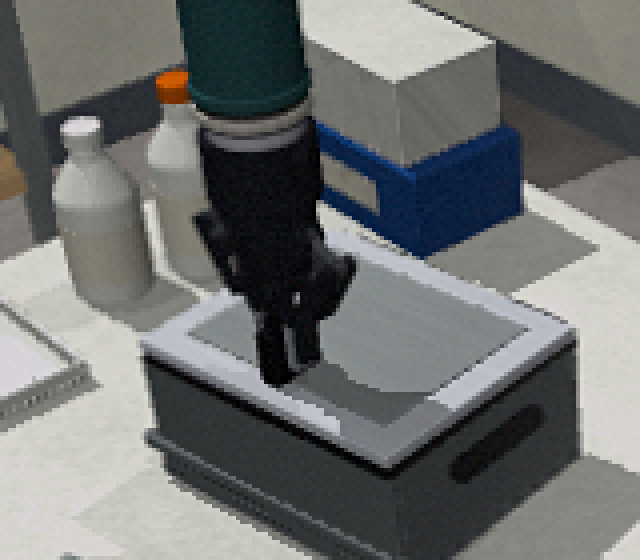

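The lid front is already about 3 mm up and the force is falling. I'll carry on gently.

```bash

python3 -m creep '[{"slide":[0.03,0,-0.06],"angular":[0,0,0]},{"slide":[0.03,0,-0.06],"angular":[0,0,0]},{"slide":[0.03,0,-0.06],"angular":[0,0,0]},{"slide":[0.03,0,-0.06],"angular":[0,0,0]}]'
python3 - <<'E'
from h import *
st()
E
```

```text
time: 20.37
tool_pos: [0.524, 0.2725, 0.3115]
tcp_rot: [3.131, 0.259, -0.012]
wrist_force: [0.2, 5.4, -7.5]
width: 0.191
t 20.37 [524.04 272.53 311.51] yaw -80.54 tilt [-0.44 -0.05] F [ 0.19  5.45 -7.53] w 16.2
```

```bash

python3 -m creep '[{"slide":[0.05,-0.02,-0.14],"angular":[0,0,0]},{"slide":[0.05,-0.02,-0.14],"angular":[0,0,0]},{"slide":[0.05,0,-0.14],"angular":[0,0,0]},{"slide":[0.04,0,-0.12],"angular":[0,0,0]},{"slide":[0,0,0],"angular":[0,0,0]}]'
cat > lid.py <<'E'
from h import *
import sys
st()
c,s=np.cos(np.radians(9.4)),np.sin(np.radians(9.4))
# box centre from handle: 165 in front of hinge, hinge at +100 -> handle at box x=-65
B=np.array([.5195,.2703])+.065*np.array([c,s])
for n in("side","top"):
    p,d=imaging.read_camera(n); cv2.imwrite(f"pics/{n}{sys.argv[1]}.png",cv2.convertScaleAbs(cv2.resize(p[70:290,80:373] if n=="side" else p[150:330,60:300],(800,600))[:,:,::-1],alpha=1.6))
    W=pts(n,d); D=W[:,:,:2]-B; bx=D[:,:,0]*c+D[:,:,1]*s; by=-D[:,:,0]*s+D[:,:,1]*c
    m=(abs(bx)<.09)&(abs(by)>.03)&(abs(by)<.11)&(d>0)&(W[:,:,2]>.112)&(W[:,:,2]<.175)
    X=np.c_[bx[m],np.ones(m.sum())]; z=W[:,:,2][m]; k=np.linalg.lstsq(X,z,rcond=None)[0]
    for _ in range(6):
        g=abs(z-X@k)<.006; k=np.linalg.lstsq(X[g],z[g],rcond=None)[0]
    print(n,"angle",-np.arctan(k[0]),"n",g.sum(),len(g),"z front",k[1]-.1*k[0],"z hinge",k[1]+.1*k[0])
E
python3 lid.py 11
```

```text
time: 20.78
tool_pos: [0.5304, 0.2738, 0.3297]
tcp_rot: [3.131, 0.259, -0.0]
wrist_force: [0.4, 0.6, -7.5]
width: 0.187
t 20.78 [530.43 273.77 329.71] yaw -80.55 tilt [ 0.   -0.02] F [ 0.42  0.64 -7.46] w 15.9
side angle 0.18392654325510774 n 1291 1291 z front 0.1553343035872811 z hinge 0.11812850099201748
top angle 0.1818053874985827 n 2905 2918 z front 0.15585799564017372 z hinge 0.11909093300888496
```

View pics/side11.png

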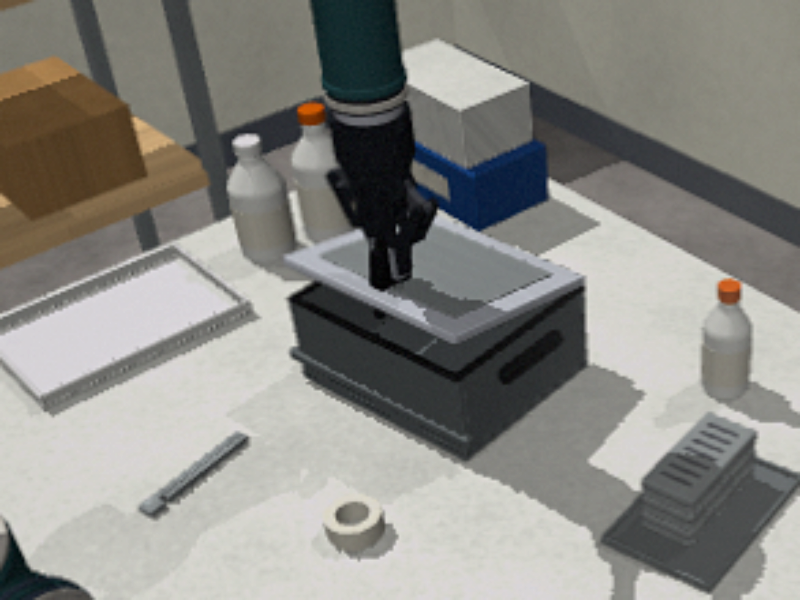

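The lid is off its seal and held at about 0.183 rad, 37 mm at the front edge. A last 2.5–3 mm remains.

```bash

python3 -m creep '[{"slide":[0.02,0,-0.06],"angular":[0,0,0]},{"slide":[0.02,0,-0.05],"angular":[0,0,0]},{"slide":[0,0,0],"angular":[0,0,0]},{"slide":[0,0,0],"angular":[0,0,0]},{"slide":[0,0,0],"angular":[0,0,0]}]'
python3 lid.py 12
python3 - <<'E'
from h import *
for n in("top","side"):
    p,d=imaging.read_camera(n)
    uv=np.round(proj(n,[[.626,-.06,.064]])[0]).astype(int); print(n,*meas(n,d,uv,.064,.006))
    if n=="top": cv2.imwrite("pics/top13.png",p[:,:,::-1])
    else: cv2.imwrite("pics/side13.png",cv2.convertScaleAbs(cv2.resize(p[190:290,280:400],(720,600),interpolation=2)[:,:,::-1],alpha=1.8))
E
```

```text
time: 21.3
tool_pos: [0.5313, 0.274, 0.3316]
tcp_rot: [3.13, 0.26, 0.0]
wrist_force: [3.6, 0.9, -11.5]
width: 0.193
t 21.30 [531.3  273.97 331.63] yaw -80.52 tilt [ 0.   -0.02] F [  3.57   0.86 -11.49] w 16.4
side angle 0.1962557364195065 n 1270 1270 z front 0.1579340632483987 z hinge 0.11817109259024637
top angle 0.19483272125044884 n 2915 2928 z front 0.1585856385524711 z hinge 0.11911843705233988
top [627.71 -60.57] 12.484893445349343 [ 55.9  120.25]
side [623.14 -63.43] 13.417126531315716 [ 56.95 124.32]
```

View pics/side13.png

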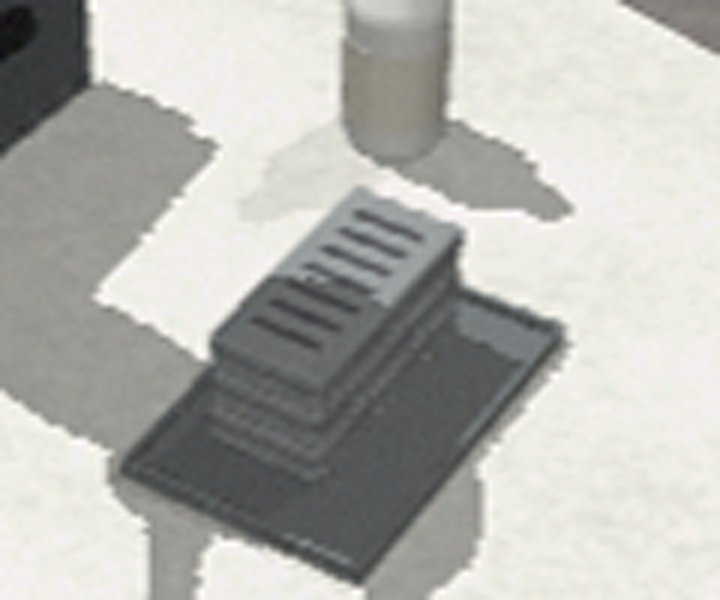

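View pics/top13.png

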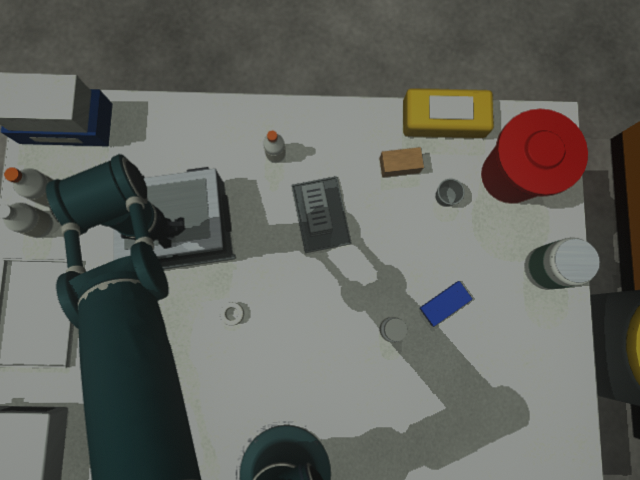

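The pile is square and level, the lid is held at about 0.195 rad (39 mm) and the bystanders are unmoved. I'll hand in.

```bash
python3 -c "
from workcell import order
print(order.finish_job())"
```

```text
the job is handed in; nothing more can be done
None
```

I stacked cassettes a and b flat on the one in the tray, then pulled the lid off its seal. The gripper is still holding the lid, and I handed in at about 21.5 s of the 61 s allowed.

- **Pile:** In both views the top cassette sits about 1–2 mm from the base's starting position along its length, turned by less than half a degree. It was flush across after a light squeeze of the pile. The middle cassette is about 0.6 mm off lengthwise. The base may itself have shifted about 1 mm in the squeeze. I only checked level roughly, and the depth fit showed less than 1°.
- **Lid:** The two cameras gave 0.196 and 0.195 rad, so the front edge is up about 39 mm.
- **Disagreements:**
  - The side camera put objects about 3–4 mm off the top camera, so I compared positions within one camera only.
  - The lift needed up to about 40 N at the wrist at the start, above the stated 14 N at the grip. It still read 11.5 N at the end against an expected 2.5 N, probably from twisting in the grip.
- **Other objects:** In the last top picture the bystanders in view had not visibly moved. The arm hid the forceps there, but they looked in place in the side view just before.

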